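Tip the guest-soap tray and put out a fresh soap

TASK

Put out the flat round guest soap. Pull the blue divider plate straight up out of its slot in the soap tray and set it down on the ledge, clear of the tray and the dish; then raise the tray by its steel bar so that the soap slides by itself (do not push it by hand) from under the clear hood into the spout corner, and lower the tray gently until it rests level again. Finally take the soap from the spout, lay it flat in the frosted soap dish without dropping it, and leave the cup, bottle, hairbrush, clipper and dish where they stand.

Things in the scene. Friction and masses are not known exactly. Their poses are not given: they have to be found in the camera images.
- stand: Grey stand, fixed, plate 172 x 84 mm, 6 mm thick, carrying the white tray. Origin on the ledge; +x (called u) runs from the tray's steel bar to its spout, +y (v) across. Level tray in this frame: floor u -80 to 38 mm, 88 mm wide over all, floor top 24 mm above the ledge; side walls 4 mm thick, tops 44 mm above the ledge, inside width 80 mm. Then the open spout (see seat).
- hood (a point): Centre of the top of the clear plastic hood over the bar end of the tray, 47 mm above the ledge when level; the hood reaches from u -80 to -10 mm over the full 88 mm width, so the soap cannot be reached from above there. Moves with the tray.
- slot (a point): Middle of the divider's slot on the tray floor (u -0.5 mm, 24 mm above the ledge when level): 11 mm wide along u between ribs on the side walls. Beyond it towards the spout the walls funnel from 80 to 52 mm inside width, ending at u 38 mm. Moves with the tray.
- tray (a joint): Tilt of the tray in rad: 0 = level, resting (as at the start), growing as the bar end is raised, up to 0.75. The hinge runs along v at the spout end (hinge). The tray (0.35 kg) falls back when let go; about 3 N at the bar lifts it. Smooth plastic: the soap slides reliably down to the spout at about 0.5 rad.
- hinge (a point): Point on the tray's hinge axis at mid width, 84 mm from the stand's origin along u, 12 mm above the ledge. Fixed while the tray tips.
- bar (a point): Centre of the tray's lifting bar: a round steel bar, 10 mm diameter, 72 mm long along v, 45 mm above the ledge when level and 199 mm behind and 33 mm above the hinge axis, 35 mm behind the tray's end wall. Moves with the tray; it can be pinched from above, with the fingers closing along u.
- seat (a point): On the spout floor (u 56, 24 mm above the ledge when level): where the middle of the soap's underside lies once it rests on the 9 mm high V stop (on an end plate, u 74 to 92, 72 wide). From u 38 to 74 there are no walls and the floor is a tongue 18 wide, with free air at both sides down to the stand plate (6 mm high): fingers can close on the overhanging soap along v.
- divider: Blue plastic plate 8 mm thick (its x), 76 mm wide (its y), 62 mm high (its z), 45 g, loose, standing across the tray in its slot and blocking the soap. Origin: middle of its lower edge. In the slot its top is 86 mm above the ledge, 39 mm above the hood. Pull up at least 25 mm to clear the walls. Set down upright on the ledge it stands.
- soap: Flat round dry soap, orange, 48 mm diameter, 6 mm thick, about 16 g, loose; starts flat under the clear hood in the tray. Origin: centre of its underside, z = its axis.
- dish: Frosted pale green glass soap dish, loose, 0.4 kg, rectangular, open, 140 (its x) x 105 (its y) mm outside and 18 mm high; walls 6 mm, inside floor 128 x 93 mm, 6 mm above the ledge. Origin: centre of its underside.
- cup: Chrome toothbrush cup, 66 mm diameter, 95 mm high, with two brushes fixed in it that rise to 175 mm and stay within 40 mm of its axis. Origin: centre of its underside. Bystander.
- lotion: White lotion bottle with wooden cap, 54 mm diameter, 140 mm high. Origin: centre of its underside. Bystander.
- hairbrush: Round wooden hairbrush lying on the ledge, 184 mm long along its x (bristled head, 44 mm thick, at x +5 to +90 mm; handle back to x -94 mm). Origin: on the ledge under its middle. Bystander.
- clipper: Steel nail clipper, 62 x 13 mm, 14 mm high, long along its x. Origin: centre of its underside. Bystander.
There are look-alikes about, which are no part of the job. What is meant by the divider is not brown or turquoise, and is the smaller of those in its own colour.

How it is judged:
By the outcome, as a careful person would: the job done as asked, in the order asked, and still so for the second after the job is handed in, with the robot touching nothing.
It also fails if it takes over 66 s, if anything falls off the work surface, if the arm or the gripper's body presses on something with over 40 N, if the wrist force passes 120 N, or if a joint passes its speed limit or range.

ROBOT

A 6-joint arm with a two-finger parallel gripper is mounted at the origin on the work surface. World frame = base frame: x ahead of the robot, y to its left, z up, the work surface at z = 0. Lengths are in mm, angles in rad, forces in N, time in s.
With the tool pointing down it reaches from about 350 to 725 mm from the base axis. Payload 6 kg.
Tool frame: the origin (TCP) lies midway between the tips of the shut fingers; the grasp point (between the pads) lies env.grip_depth behind it (env.grip_depth is the distance from the TCP to the grasp point, in mm); z points along the fingers, x is the direction in which the jaws open and shut, and the axes are right-handed (so a half turn about z gives the same grasp; the last joint's range is limited). The gripper opens to 85 mm and grips with 20 to 120 N. Pads are 22 mm wide; open, the fingers measure 114 mm over their backs; the gripper's body (76 mm by 85 mm) begins 54 mm behind the grasp point. The pads swing forward as they close: fully open they stand 13 mm farther back than shut.
Start: joints at [1.595, 0.04, 0.085, 0, -1.615, -0.334], TCP at [182.894, 571.422, 231.261] pointing down, gripper open.
Joint ranges: [-2.56, 2.56], [-1.29, 2.01], [-1.08, 1.49], [-3.29, 1.98], [-2.81, -0.18], [-2.99, 2.99]. Speed limits (rad/s): [2.57, 2.57, 3.01, 3.14, 3.14, 3.14].

INTERFACE

Orientations are given as [roll, pitch, yaw] about the fixed x, y, z axes, in that order (R = Rz(yaw) Ry(pitch) Rx(roll)).
In Python, from rig import env gives the robot as it stands.
- The arm moves only by the tool drive_tool, never from a script. Its argument "commands" is a list that holds one entry, the list of rows, each a list of 5 numbers: the shift along the tool's x, y, z in mm, then the turn about the tool's z in degrees, then the gripper's target within -1 to 1 (fully open at 1, half-way at 0, shut at -1). In form: [[[dx, dy, dz, yaw, grip], ...]]. A call has 1 to 5 rows; each row shifts and turns the commanded pose from where the row before left it, along the tool's axes as they then stand; what a row does not reach is not made up. A row lasts 1/10 s, in which the tool goes at most 50 mm and 8.59 degrees, less where a joint would pass 70% of its speed; a pose out of reach is approached as far as the arm can. A call is refused whole if a number of a shift passes 50 or a number of a turn 8.59, either way. A call with a gripper value outside its range is refused whole. The fingers move at their own pace and stop on an object; the grip force is fixed at half the most. Time passes only in rows, so rows that do not move let the fingers close. It gives the time, the measured TCP pose, the force and the opening at its end, in the units of the state.
- env.sense(): the state, without advancing time (a new reading comes with each control period).
- env.read_camera(name): name is "side" or "top"; returns the picture (480x640x3 uint8, red, green, blue); there is no depth.
- env.camera_info(name): a dict with "fx", "fy", "cx", "cy" (pixels), "xyz" and "rotation" of the camera in the world. Camera axes: x right, y up, looking along -z (the intrinsics and any distortion apply to the point x, -y, -z); pixel columns grow to the right and rows downward; lengths in mm; the calibration is good to about 2 mm. A picture is of the moment at which its call begins. camera_info takes no time and is no camera call.
- env.job_done(): hands the job in, once; it reports no verdict.
Trained networks look in the newest picture that a camera, given by its name, has taken for a name from the list of things; names that differ only in an ending like _2 or _b are one class to them, and where a whole thing is asked for, a point or a joint stands for the part that bears it (a point fixed in the world has none). Each returns a list of dicts, best first, with "conf" (0 to 1); they miss things now and then, are a little off and sometimes report something else, mostly with a low value. They report only what shows in the picture. A call takes as long as a camera call. They do not tell look-alikes from the thing itself.
- env.recognise(name, camera): "box" ([left, top, width, height] in pixels, round what is visible of it).
The state is a dict: "time": time; "joints": joint angles; "qd": joint speeds; "joint_torque": joint torques, N m; "tool_pos": TCP position; "ee_rot": TCP orientation; "ft_force": force on the tool from outside, world axes, zero at the start; "ft_torque": the same for the moment, N m; "grip_width": opening from 0.0 (shut) to 1.0 (fully open).
Only numpy, scipy, OpenCV 4.12 (cv2) and the standard library are available. Lean on these libraries where they do the work, as an engineer would, in place of code of your own. Each camera call takes 0.05 s, during which the arm holds its last target.

## Working session

There is one attempt and no reset: what is moved stays moved. The work goes in short steps, Python scripts to look and compute and a tool call to move; the robot and the scene stay as the last step left them, time stands still between calls to the robot, and variables do not carry over. Pictures are saved under pics/ and viewed, and the job is handed in when it is done.

Besides the shell and the picture viewer there is one more tool, called after "Call:" as name(argument=value, ...), one argument or row to a line, values as JSON. drive_tool: Moves the arm, as the interface text tells. Its arguments: {"type":"object","properties":{"commands":{"type":"array","items":{"type":"array","items":{"type":"array","items":{"type":"number"}}}}},"required":["commands"]}

```bash
ls; mkdir -p pics; python3 - <<'E'
from rig import env
import cv2
for n in("side","top"):
    im=env.read_camera(n); cv2.imwrite(f"pics/{n}0.png",im[:,:,::-1]); print(n,env.camera_info(n))
print(env.grip_depth, env.sense())
E
```

```text
pics
side {'fx': 513.4502809809724, 'fy': 513.4502809809724, 'cx': 322.77908899486266, 'cy': 242.16536113394386, 'xyz': array([ 324.35902151, -718.13206725,  753.89987204]), 'rotation': array([ 0.84196708, -0.00970618, -0.32562696])}
top {'fx': 545.1079823026278, 'fy': 545.1079823026278, 'cx': 320.56924156753854, 'cy': 243.84121857787335, 'xyz': array([ 342.17343407,   12.86833983, 1366.02990986]), 'rotation': array([ 0.16452952, -0.01316774, -1.54352913])}
18.700000000000003 {'time': 0.1, 'joints': array([ 1.59472348e+00,  4.07759929e-02,  8.38868085e-02, -4.02480135e-04,
       -1.61550730e+00, -3.33708553e-01]), 'qd': array([ 0.00016082, -0.00297501,  0.00495327,  0.00258518,  0.00067354,
        0.00075255]), 'joint_torque': array([-4.59363917e-03, -3.69346189e+01,  3.48280120e+01,  6.95188701e+00,
       -4.63551813e-03, -1.27497927e-06]), 'tool_pos': array([182.74759945, 571.1736586 , 230.35299211]), 'ee_rot': array([-3.14144845e+00, -1.64358915e-03, -1.88056018e+00]), 'ft_force': array([-0.45286221, -0.25869078,  0.15114787]), 'ft_torque': array([0.07037145, 0.00385332, 0.0378513 ]), 'grip_width': 0.9962280752153843}
```

View pics/side0.png

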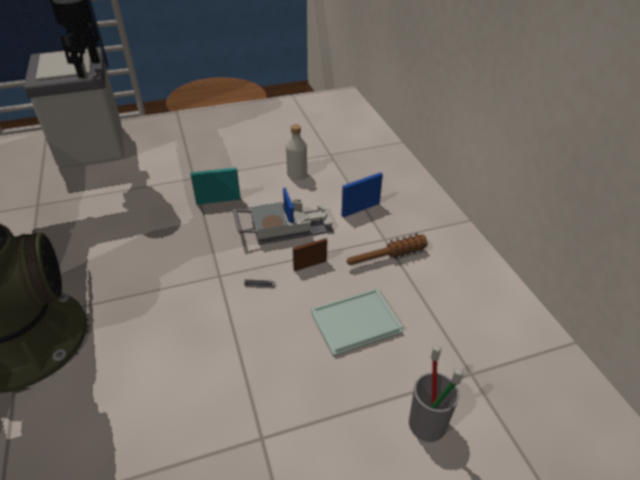

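View pics/top0.png

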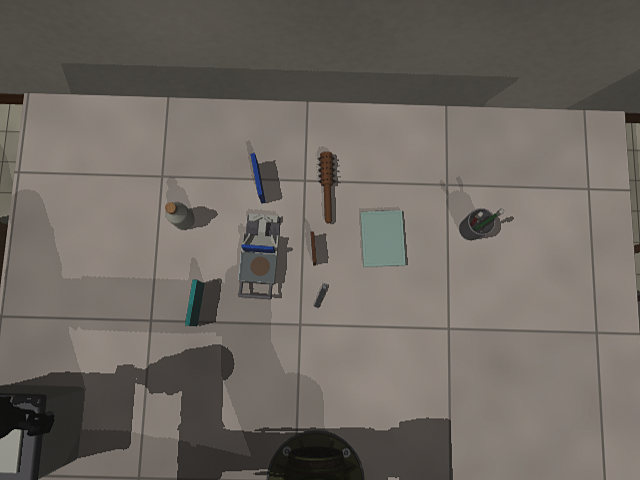

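Both pictures show two blue plates: one in the tray (top ≈(257,247), side ≈(289,205)) and a larger one standing on the ledge (top ≈(257,177), side ≈(361,194)). There are also brown (top (313,248)) and turquoise (top (194,302)) plates. The smaller blue one, in the slot, fits the description. I'll confirm it in an enlarged crop.

```bash
cat > h.py <<'E'
import numpy as np, cv2
from scipy.spatial.transform import Rotation as R
from scipy.optimize import least_squares
from rig import env
def cam(n):
    c=env.camera_info(n); return c, R.from_euler('xyz',c['rotation']).as_matrix()
def proj(n,P):
    c,M=cam(n); q=(np.atleast_2d(P)-c['xyz'])@M
    return np.c_[c['cx']+c['fx']*q[:,0]/-q[:,2], c['cy']-c['fy']*q[:,1]/-q[:,2]]
def ray(n,px):
    c,M=cam(n); d=np.array([(px[0]-c['cx'])/c['fx'],-(px[1]-c['cy'])/c['fy'],-1.])
    return c['xyz'],M@d
def onz(n,px,z):
    o,d=ray(n,px); return o+d*(z-o[2])/d[2]
def tri(a,b): # top px, side px
    o1,d1=ray('top',a);o2,d2=ray('side',b)
    s=np.linalg.lstsq(np.c_[d1,-d2],o2-o1,rcond=None)[0]
    p,q=o1+s[0]*d1,o2+s[1]*d2
    return (p+q)/2,np.linalg.norm(p-q)
def crop(src,x,y,w,h,s,out):
    im=cv2.imread(src)[y:y+h,x:x+w]; cv2.imwrite(out,cv2.resize(im,None,fx=s,fy=s,interpolation=cv2.INTER_CUBIC))
def snap(n,out):
    im=env.read_camera(n); cv2.imwrite(out,im[:,:,::-1]); return im
E
python3 - <<'E'
from h import *
crop('pics/top0.png',205,190,110,120,5,'pics/top0c.png')
crop('pics/side0.png',225,170,120,80,6.5,'pics/side0c.png')
print(proj('top',[[0,0,0],[450,0,0]]))
E
```

```text
[[314.46880914 480.84862892]
 [319.69681893 290.86284436]]
```

View pics/top0c.png

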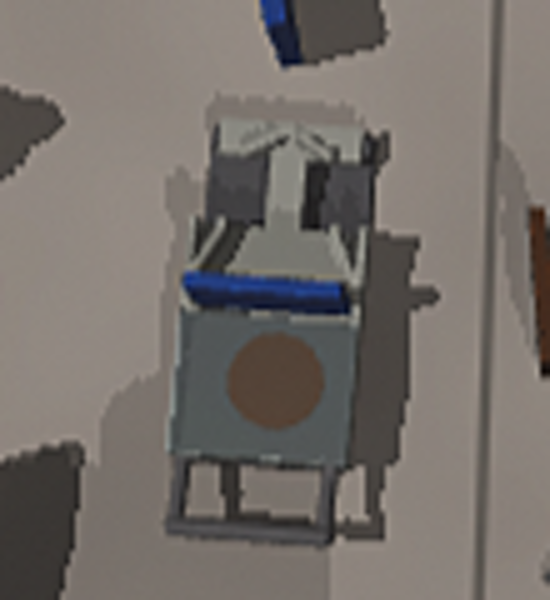

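View pics/side0c.png

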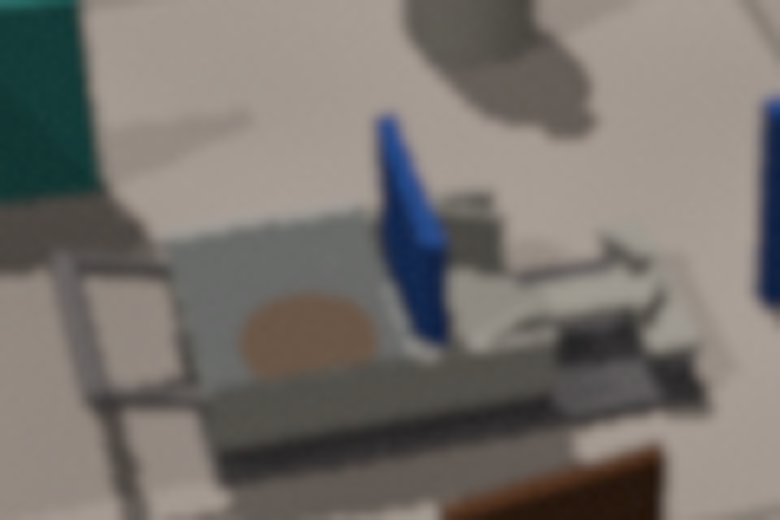

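Confirmed: the plate in the slot (top crop centre (267,291)) is the small blue divider. The soap is visible under the hood. Next I'll fit the stand pose from both views.

```bash
cat > fit.py <<'E'
from h import *
T=lambda x,y:(x/5+205,y/5+190); S=lambda x,y:(x/6.5+225,y/6.5+170)
obs=[('top',(-115,0,45),T(250,530)),('top',(-80,44,47),T(170,455)),('top',(-80,-44,47),T(348,463)),('top',(-10,44,47),T(183,312)),('top',(-10,-44,47),T(357,318)),
('top',(-.5,38,86),T(184,289)),('top',(-.5,-38,86),T(347,297)),('top',(92,36,24),T(220,122)),('top',(92,-36,24),T(365,128)),
('side',(-115,0,45),S(80,328)),('side',(-80,44,47),S(168,240)),('side',(-80,-44,47),S(205,388)),('side',(-10,44,47),S(365,212)),
('side',(-.5,38,86),S(388,118)),('side',(-.5,-38,86),S(440,243))]
def W(p,q):
    x,y,a=p[:3];c,s=np.cos(a),np.sin(a); return np.array([x+c*q[0]-s*q[1],y+s*q[0]+c*q[1],q[2]+(p[3] if len(p)>3 else 0)])
if __name__=='__main__':
  f=lambda p:np.concatenate([proj(n,W(p,q))[0]-px for n,q,px in obs])
  for p0 in([550,130,0],[550,130,0,0]):
    r=least_squares(f,p0,loss='soft_l1'); print(r.x, np.round(r.fun.reshape(-1,2),1).tolist())
  print('bar tri',tri(T(250,530),S(80,328)),'div top tri',tri(T(184,289),S(388,118)),tri(T(347,297),S(440,243)))
  p=r.x
  for n,q in dict(bar=(-115,0,45),div=(-.5,0,86),seat=(56,0,24),hinge=(84,0,12)).items(): print(n,W(p,q).round(1))
  # other things
  for n in ('dish','clipper','hairbrush','lotion','cup','divider'):
    for c in('top','side'): print(n,c,[(np.round(d['box']).tolist(),round(d['conf'],2)) for d in env.recognise(n,c)])
E
python3 fit.py
```

```text
[ 5.44662707e+02  1.49951035e+02 -4.10100521e-02] [[0.7, -0.0], [-0.3, -0.8], [0.4, 0.1], [-0.2, -0.7], [0.9, 0.6], [0.3, -2.3], [-0.3, -1.7], [0.5, -1.1], [0.0, -0.3], [-0.4, 0.6], [-1.7, -1.2], [0.0, 0.5], [-1.4, -2.0], [-1.0, -0.7], [-0.8, 0.4]]
[ 5.44972884e+02  1.50575274e+02 -4.34370315e-02 -2.31159837e+00] [[0.4, -0.1], [-0.5, -0.9], [0.1, 0.1], [-0.4, -0.8], [0.7, 0.6], [0.2, -2.4], [-0.5, -1.7], [0.4, -1.1], [-0.1, -0.2], [-0.3, 1.2], [-1.5, -0.7], [0.1, 1.1], [-1.3, -1.4], [-0.9, -0.1], [-0.8, 1.1]]
bar tri (array([430.33668859, 156.17233332,  45.2278267 ]), np.float64(1.4338688120756493)) div top tri (array([544.24135933, 188.34013662,  83.13978366]), np.float64(7.4481370511642595)) (array([541.12726942, 110.47525476,  87.77697408]), np.float64(5.803021567304467))
bar [430.1 155.6  42.7]
div [544.5 150.6  83.7]
seat [600.9 148.1  21.7]
hinge [628.9 146.9   9.7]
dish top [([361.0, 212.0, 44.0, 55.0], 0.59)]
dish side [([309.0, 292.0, 93.0, 63.0], 0.7)]
clipper top []
clipper side [([246.0, 278.0, 31.0, 9.0], 0.64)]
hairbrush top [([320.0, 150.0, 14.0, 72.0], 0.63), ([240.0, 213.0, 37.0, 87.0], 0.2)]
hairbrush side [([348.0, 236.0, 79.0, 31.0], 0.8)]
lotion top [([165.0, 202.0, 33.0, 25.0], 0.81)]
lotion side [([285.0, 123.0, 22.0, 60.0], 0.81), ([244.0, 277.0, 30.0, 13.0], 0.7)]
cup top [([459.0, 207.0, 45.0, 34.0], 0.97)]
cup side [([406.0, 347.0, 55.0, 95.0], 0.88), ([233.0, 199.0, 99.0, 40.0], 0.18)]
divider top [([252.0, 153.0, 13.0, 49.0], 0.58), ([245.0, 244.0, 30.0, 7.0], 0.47)]
divider side [([294.0, 241.0, 30.0, 30.0], 0.71), ([284.0, 191.0, 10.0, 33.0], 0.67), ([340.0, 172.0, 45.0, 47.0], 0.66), ([193.0, 166.0, 49.0, 37.0], 0.55)]
```

```bash
cat > plan.py <<'E'
from h import *
import sys,json
# usage: plan.py x y z yaw grip n
def rows(s,tgt,grip,n):
    p=np.array(s['tool_pos']); a=s['ee_rot'][2]; t=np.array(tgt[:3]); dy=(tgt[3]-a+np.pi)%(2*np.pi)-np.pi
    A0=a; out=[]
    for i in range(n):
        M=np.array([[np.cos(a),np.sin(a),0],[np.sin(a),-np.cos(a),0],[0,0,-1.]])
        d=np.round((M.T@((t-p)/(n-i))),0 if i<n-1 else 1); w=np.round(-np.degrees((A0+dy-a)/(n-i)),1)
        out.append([*d.tolist(),float(w),grip]); p=p+M@d; a-=np.radians(w)
    return out
if __name__=='__main__':
    v=[float(x) for x in sys.argv[1:]]; s=env.sense()
    o=rows(s,v[:4],v[4],int(v[5]))
    print(s['time'],np.round(s['tool_pos'],1),np.round(s['ee_rot'],3),'F',np.round(s['ft_force'],1),'w',round(s['grip_width'],3))
    for i in range(0,len(o),5): print(json.dumps([[ [float('%g'%x) for x in r] for r in o[i:i+5]]]))
E
python3 plan.py 545 150.2 180 -3.184 0 15
python3 - <<'E'
from h import *
for n,b in dict(lotion=(172,208),lot_base=(183,217)).items(): print(n,onz('top',b,140 if n=='lotion' else 60))
for b in [(360,210),(405,211),(408,266),(363,267)]: print('dish',onz('top',b,18).round(0))
for b in [(313,308),(326,284)]: print('clip',onz('top',b,14).round(0))
E
```

```text
0.7 [182.9 571.4 231.3] [ 3.142 -0.    -1.881] F [ 0.6 -0.5 -0.1] w 0.994
[[[19.0, -32.0, 3.0, 5.0, 0.0], [17.0, -33.0, 3.0, 5.0, 0.0], [14.0, -34.0, 3.0, 5.0, 0.0], [11.0, -36.0, 4.0, 5.0, 0.0], [7.0, -36.0, 3.0, 5.0, 0.0]]]
[[[4.0, -37.0, 4.0, 5.0, 0.0], [1.0, -37.0, 3.0, 5.0, 0.0], [-2.0, -37.0, 4.0, 5.0, 0.0], [-5.0, -37.0, 3.0, 5.0, 0.0], [-9.0, -36.0, 4.0, 4.9, 0.0]]]
[[[-12.0, -35.0, 3.0, 5.0, 0.0], [-15.0, -34.0, 4.0, 4.9, 0.0], [-17.0, -32.0, 3.0, 5.0, 0.0], [-20.0, -31.0, 4.0, 4.9, 0.0], [-23.0, -29.1, 3.3, 5.0, 0.0]]]
lotion [619.48160996 345.67915692 140.        ]
lot_base [615.9146158  339.04191487  60.        ]
dish [656. -96.  18.]
dish [ 657. -211.   18.]
dish [ 517. -218.   18.]
dish [ 511. -106.   18.]
clip [406.  15.  14.]
clip [466. -15.  14.]
```

Call:
drive_tool(
  commands=[
    [[19,-32,3,5,0],[17,-33,3,5,0],[14,-34,3,5,0],[11,-36,4,5,0],[7,-36,3,5,0]],
  ],
)

```text
time: 1.2
tool_pos: [304.2, 429.3, 215.3]
ee_rot: [3.141, 0.0, -2.32]
ft_force: [0.3, 0.5, 0.3]
grip_width: 0.499
```

Call:
drive_tool(
  commands=[
    [[4,-37,4,5,0],[1,-37,3,5,0],[-2,-37,4,5,0],[-5,-37,3,5,0],[-9,-36,4,4.9,0]],
  ],
)

```text
time: 1.7
tool_pos: [425.3, 288.5, 197.6]
ee_rot: [3.141, 0.001, -2.755]
ft_force: [0.8, -0.2, 0.3]
grip_width: 0.502
```

Call:
drive_tool(
  commands=[
    [[-12,-35,3,5,0],[-15,-34,4,4.9,0],[-17,-32,3,5,0],[-20,-31,4,4.9,0],[-23,-29,3,5,0]],
  ],
)

```text
time: 2.2
tool_pos: [545.8, 149.0, 180.3]
ee_rot: [3.141, 0.0, 3.095]
ft_force: [-0.2, 0.7, -0.8]
grip_width: 0.5
```

```bash
python3 plan.py 545 150.2 58 -3.184 0 5; python3 - <<'E'
from h import *
snap('top','pics/t1.png');snap('side','pics/s1.png')
crop('pics/s1.png',210,130,140,120,5.5,'pics/s1c.png')
crop('pics/t1.png',205,180,110,120,5,'pics/t1c.png')
E
```

```text
2.2 [545.8 149.  180.3] [3.141 0.    3.095] F [-0.2  0.7 -0.8] w 0.5
[[[0.0, 0.0, 24.0, -0.0, 0.0], [0.0, 0.0, 25.0, -0.1, 0.0], [0.0, 0.0, 24.0, -0.0, 0.0], [0.0, 1.0, 25.0, -0.1, 0.0], [0.9, 0.2, 24.3, -0.0, 0.0]]]
```

View pics/s1c.png

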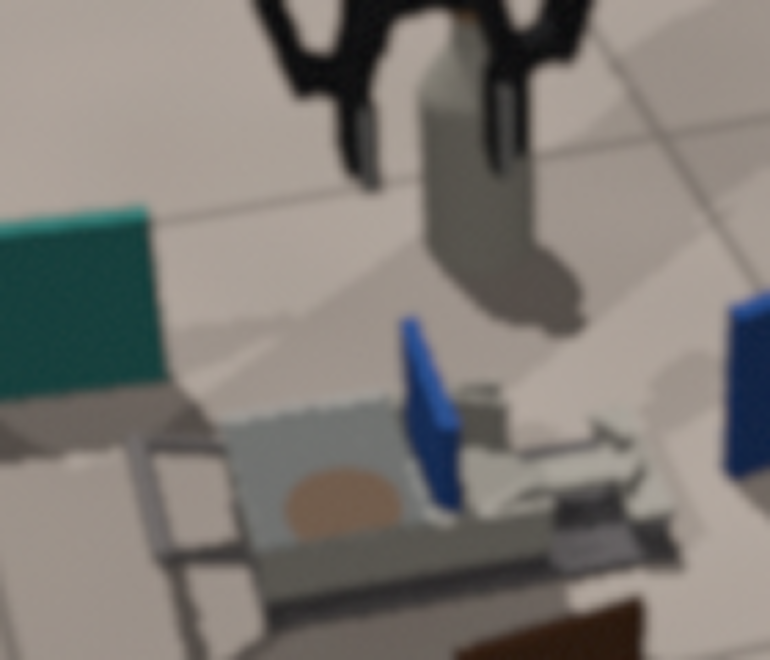

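View pics/t1c.png

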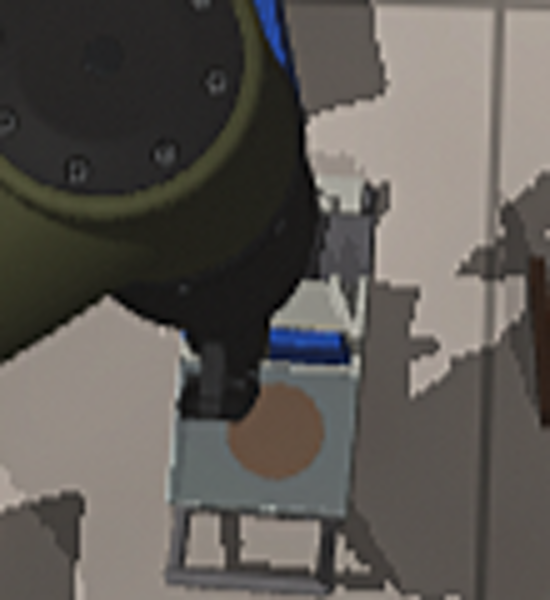

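The side view shows the fingers straddling the divider line, about 100 mm above it. Descending and gripping.

Call:
drive_tool(
  commands=[
    [[0,0,24,0,0],[0,0,25,0,0],[0,0,25,0,0],[0,1,24,0,0],[1,0,24,0,0]],
  ],
)

```text
time: 2.8
tool_pos: [543.9, 151.7, 57.5]
ee_rot: [3.141, 0.0, 3.1]
ft_force: [0.7, -0.1, 0.2]
grip_width: 0.5
```

Call:
drive_tool(
  commands=[
    [[0,0,0,0,0],[0,0,0,0,-1],[0,0,0,0,-1],[0,0,0,0,-1],[0,0,0,0,-1]],
  ],
)

```text
time: 3.3
tool_pos: [545.1, 151.9, 60.5]
ee_rot: [3.14, 0.003, 3.099]
ft_force: [-0.2, 0.5, 5.6]
grip_width: 0.08
```

```bash
python3 - <<'E'
from h import *
s=env.sense();print(s['tool_pos'],s['ft_force'],s['grip_width'])
snap('side','pics/s2.png')
crop('pics/s2.png',210,130,140,120,5.5,'pics/s2c.png')
E
```

```text
[545.14469085 151.86552042  60.46055069] [-0.22893183  0.50970892  5.61526751] 0.08028701957177979
```

View pics/s2c.png

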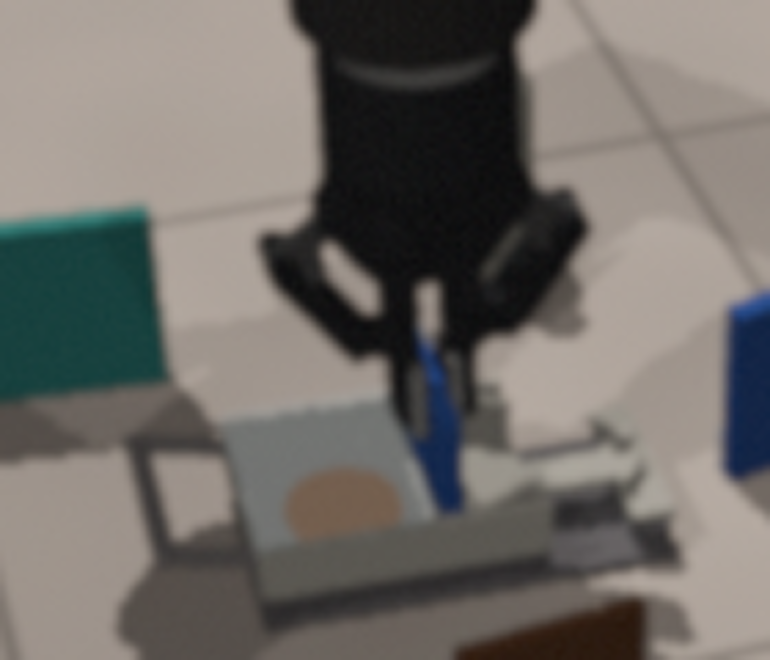

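Grasped: opening is about 7–8 mm, with the pads on the plate's upper part. Lifting straight up.

Call:
drive_tool(
  commands=[
    [[0,0,-10,0,-1],[0,0,-20,0,-1],[0,0,-25,0,-1],[0,0,-25,0,-1],[0,0,-30,0,-1]],
  ],
)

```text
time: 3.85
tool_pos: [543.5, 151.1, 168.9]
ee_rot: [-3.141, -0.002, 3.099]
ft_force: [0.4, -0.2, -0.7]
grip_width: 0.077
```

```bash
python3 plan.py 430 -120 120 3.099 -1 10;  python3 - <<'E'
from h import *
snap('side','pics/s3.png')
crop('pics/s3.png',200,90,150,160,4,'pics/s3c.png')
E
```

```text
3.85 [543.5 151.1 168.9] [-3.141e+00 -2.000e-03  3.099e+00] F [ 0.4 -0.2 -0.7] w 0.077
[[[10.0, -28.0, 5.0, -0.0, -1.0], [10.0, -28.0, 5.0, -0.0, -1.0], [10.0, -27.0, 5.0, -0.0, -1.0], [10.0, -28.0, 5.0, -0.0, -1.0], [10.0, -27.0, 5.0, -0.0, -1.0]]]
[[[10.0, -28.0, 5.0, -0.0, -1.0], [10.0, -27.0, 5.0, -0.0, -1.0], [11.0, -28.0, 5.0, -0.0, -1.0], [10.0, -27.0, 4.0, -0.0, -1.0], [10.7, -27.7, 4.9, -0.0, -1.0]]]
```

View pics/s3c.png

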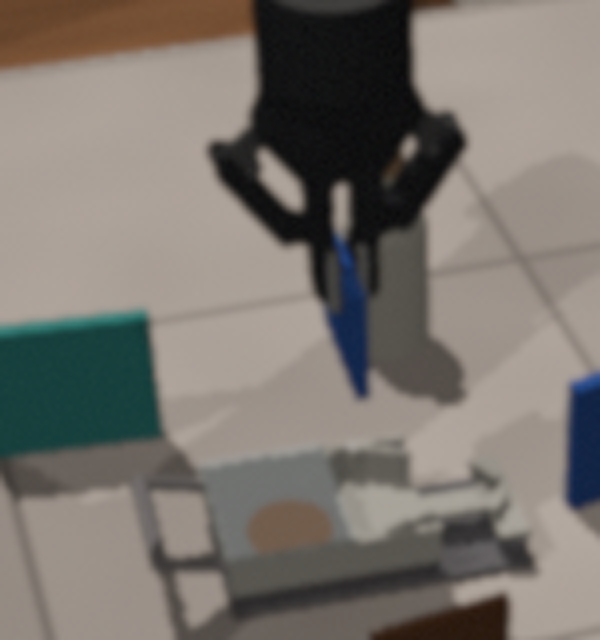

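The divider is out and held upright, and the soap is still under the hood. Carrying it to the free spot near (430, −120).

Call:
drive_tool(
  commands=[
    [[10,-28,0,0,-1],[10,-28,0,0,-1],[10,-27,0,0,-1],[10,-28,0,0,-1],[10,-27,0,0,-1]],
  ],
)

```text
time: 4.4
tool_pos: [487.5, 14.5, 168.6]
ee_rot: [3.142, 0.0, 3.099]
ft_force: [1.6, -0.1, -1.1]
grip_width: 0.084
```

Call:
drive_tool(
  commands=[
    [[10,-28,10,0,-1],[10,-27,10,0,-1],[11,-28,20,0,-1],[10,-27,20,0,-1],[11,-28,20,0,-1]],
  ],
)

```text
time: 4.9
tool_pos: [429.7, -121.0, 88.0]
ee_rot: [3.141, 0.001, 3.099]
ft_force: [0.5, -0.6, -0.5]
grip_width: 0.08
```

```bash
python3 plan.py 430 -120 40 3.099 -1 3;  python3 - <<'E'
from h import *
snap('side','pics/s4.png')
crop('pics/s4.png',170,200,150,120,5,'pics/s4c.png')
E
```

```text
4.9 [ 429.7 -121.    88. ] [3.141e+00 1.000e-03 3.099e+00] F [ 0.5 -0.6 -0.5] w 0.08
[[[-0.0, 0.0, 16.0, 0.0, -1.0], [-0.0, 0.0, 16.0, 0.0, -1.0], [-0.2, 1.0, 16.0, 0.0, -1.0]]]
```

View pics/s4c.png

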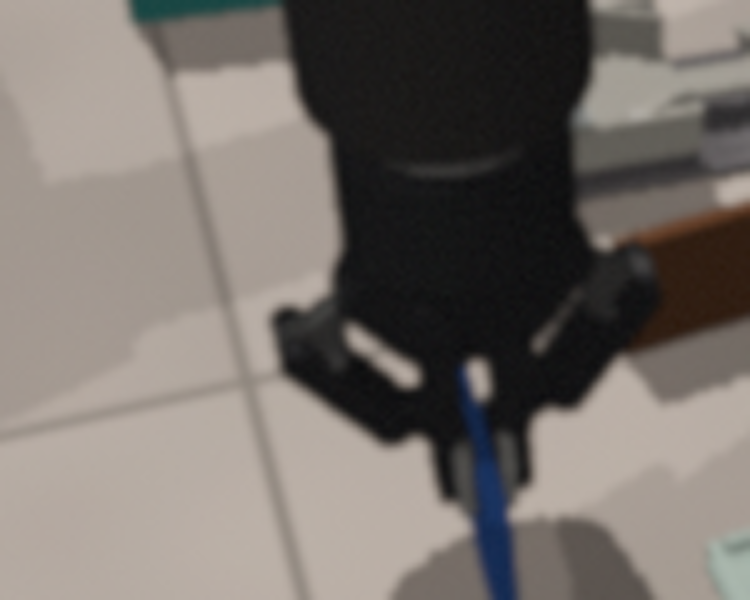

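Still held. Lowering slowly to about 37.

Call:
drive_tool(
  commands=[
    [[0,0,16,0,-1],[0,0,14,0,-1],[0,0,12,0,-1],[0,0,5,0,-1],[0,0,2,0,-1]],
  ],
)

```text
time: 5.45
tool_pos: [430.2, -119.9, 38.8]
ee_rot: [-3.141, -0.001, 3.099]
ft_force: [0.7, -0.2, -0.3]
grip_width: 0.084
```

Call:
drive_tool(
  commands=[
    [[0,0,0,0,-1],[0,0,0,0,-1]],
  ],
)

```text
time: 5.65
tool_pos: [430.9, -120.0, 40.0]
ee_rot: [-3.141, 0.001, 3.099]
ft_force: [-0.4, -0.4, -0.1]
grip_width: 0.08
```

```bash
python3 - <<'E'
from h import *
snap('side','pics/s5.png')
crop('pics/s5.png',190,230,150,120,5,'pics/s5c.png')
E
```

```text
(no output)
```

View pics/s5c.png

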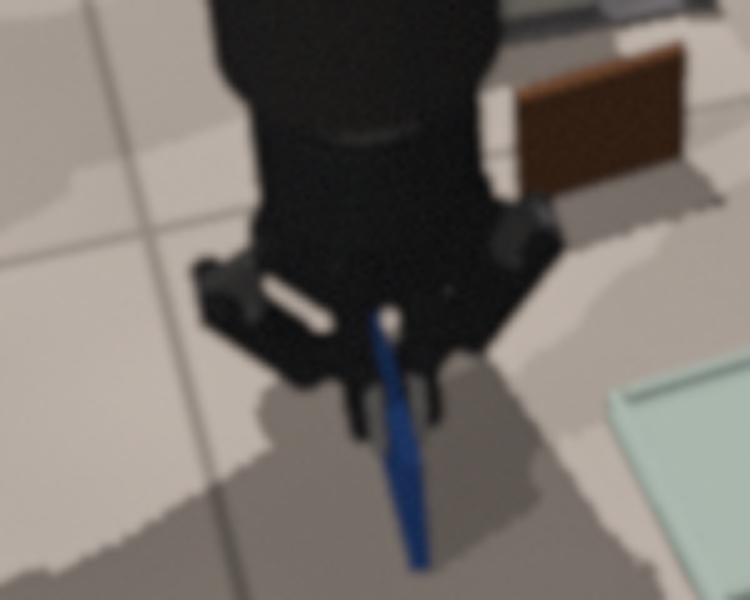

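Call:
drive_tool(
  commands=[
    [[0,0,2,0,-1],[0,0,1,0,-1],[0,0,0,0,-1]],
  ],
)

```text
time: 6.0
tool_pos: [430.6, -120.1, 36.5]
ee_rot: [-3.141, 0.001, 3.099]
ft_force: [1.4, -0.0, 0.3]
grip_width: 0.08
```

Call:
drive_tool(
  commands=[
    [[0,0,1,0,-1],[0,0,1,0,-1],[0,0,0,0,-1]],
  ],
)

```text
time: 6.3
tool_pos: [430.9, -120.2, 36.5]
ee_rot: [-3.141, 0.001, 3.099]
ft_force: [-5.7, 2.7, 11.4]
grip_width: 0.081
```

Contact is felt (11 N). Backing off a hair, then opening.

Call:
drive_tool(
  commands=[
    [[0,0,-1,0,-1],[0,0,0,0,-0.7],[0,0,0,0,-0.4],[0,0,0,0,0],[0,0,0,0,0]],
  ],
)

```text
time: 6.8
tool_pos: [430.2, -120.1, 35.1]
ee_rot: [-3.141, -0.0, 3.099]
ft_force: [0.3, 0.2, 0.1]
grip_width: 0.499
```

Call:
drive_tool(
  commands=[
    [[0,0,-15,0,0],[0,0,-30,0,0],[0,0,-40,0,0],[0,0,-45,0,0],[0,0,-10,0,0]],
  ],
)

```text
time: 7.3
tool_pos: [432.3, -120.6, 181.1]
ee_rot: [-3.141, 0.008, 3.099]
ft_force: [0.1, 0.1, -0.2]
grip_width: 0.499
```

```bash
python3 plan.py 430 155.4 180 3.099 0 10; python3 - <<'E'
from h import *
snap('side','pics/s6.png');snap('top','pics/t6.png')
crop('pics/s6.png',190,180,150,150,4,'pics/s6c.png')
E
```

```text
7.3 [ 432.3 -120.6  181.1] [-3.141  0.008  3.099] F [ 0.1  0.1 -0.2] w 0.499
[[[1.0, 28.0, 0.0, -0.0, 0.0], [1.0, 28.0, 0.0, -0.0, 0.0], [2.0, 27.0, 0.0, -0.0, 0.0], [1.0, 28.0, 0.0, -0.0, 0.0], [2.0, 27.0, 0.0, -0.0, 0.0]]]
[[[1.0, 28.0, 0.0, -0.0, 0.0], [2.0, 27.0, 0.0, -0.0, 0.0], [1.0, 28.0, 0.0, -0.0, 0.0], [2.0, 27.0, 1.0, -0.0, 0.0], [1.1, 27.6, 0.1, -0.0, 0.0]]]
```

View pics/s6c.png

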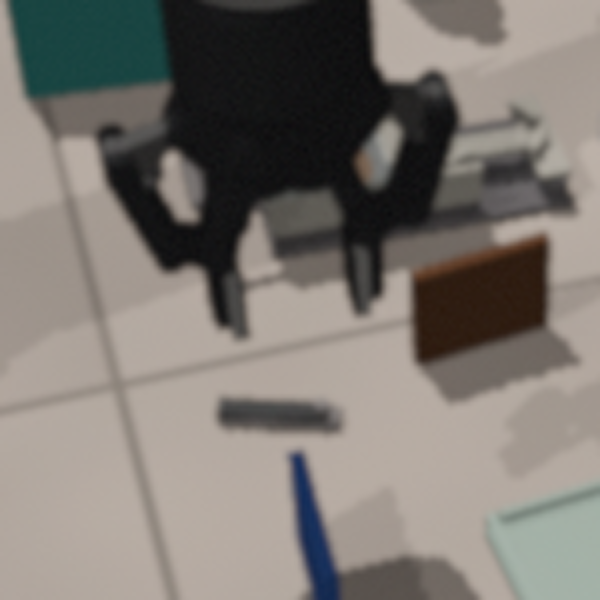

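The divider stands on its own on the ledge, clear of the clipper and dish. Moving to the bar with a narrower opening (about 25 mm) so the spout-side finger clears the tray end wall.

Call:
drive_tool(
  commands=[
    [[1,28,0,0,-0.4],[1,28,0,0,-0.4],[2,27,0,0,-0.4],[1,28,0,0,-0.4],[2,27,0,0,-0.4]],
  ],
)

```text
time: 7.9
tool_pos: [428.5, 19.1, 173.3]
ee_rot: [-3.141, -0.003, 3.099]
ft_force: [0.2, -0.5, 0.6]
grip_width: 0.301
```

Call:
drive_tool(
  commands=[
    [[1,28,0,0,-0.4],[2,27,10,0,-0.4],[1,28,20,0,-0.4],[2,27,25,0,-0.4],[1,28,25,0,-0.4]],
  ],
)

```text
time: 8.4
tool_pos: [427.2, 157.0, 92.7]
ee_rot: [-3.141, -0.002, 3.099]
ft_force: [-0.3, -0.4, -0.5]
grip_width: 0.299
```

```bash
python3 plan.py 430 155.4 28 3.099 -0.4 4; python3 - <<'E'
from h import *
snap('side','pics/s7.png')
crop('pics/s7.png',200,130,150,120,5,'pics/s7c.png')
print(proj('side',[[430.2,155.4,45],[430.2,155.4,100]]))
E
```

```text
8.4 [427.2 157.   92.7] [-3.141e+00 -2.000e-03  3.099e+00] F [-0.3 -0.4 -0.5] w 0.299
[[[-1.0, -0.0, 16.0, -0.0, -0.4], [-1.0, -0.0, 16.0, -0.0, -0.4], [-0.0, -1.0, 16.0, -0.0, -0.4], [-0.8, -0.5, 16.7, -0.0, -0.4]]]
[[236.99992713 220.83447234]
 [234.33699954 200.54943947]]
```

View pics/s7c.png

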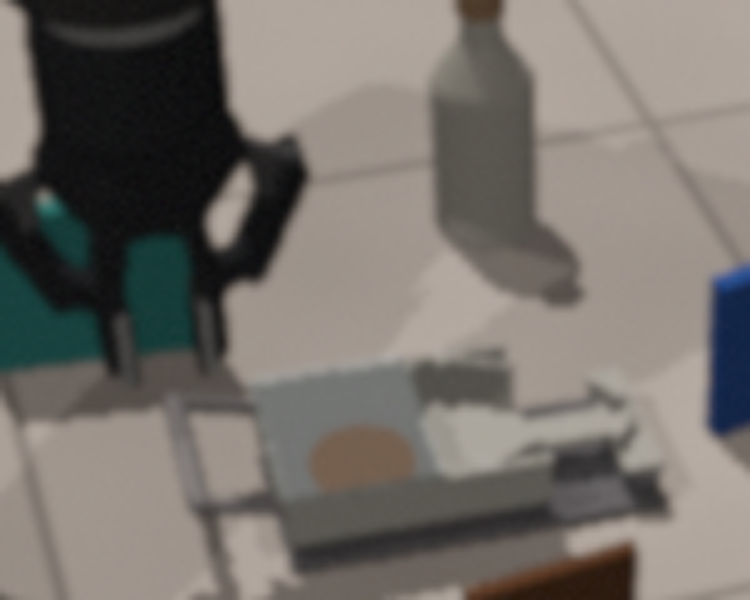

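The bar at side px (237,220) matches its prediction (237.0, 220.8). Descending and pinching.

Call:
drive_tool(
  commands=[
    [[-1,0,16,0,-0.4],[-1,-1,16,0,-0.4],[-1,-1,16,0,-0.4],[0,0,16,0,-0.4],[0,0,0,0,-0.4]],
  ],
)

```text
time: 8.95
tool_pos: [428.8, 152.5, 27.2]
ee_rot: [-3.137, -0.006, 3.098]
ft_force: [-0.5, 0.1, -0.4]
grip_width: 0.3
```

Call:
drive_tool(
  commands=[
    [[0,0,0,0,-1],[0,0,0,0,-1],[0,0,0,0,-1],[0,0,0,0,-1]],
  ],
)

```text
time: 9.35
tool_pos: [430.3, 153.7, 31.1]
ee_rot: [-3.141, -0.002, 3.099]
ft_force: [-5.0, -1.8, -0.8]
grip_width: 0.091
```

```bash
python3 - <<'E'
from h import *
print(env.sense()['tool_pos'])
snap('side','pics/s8.png')
crop('pics/s8.png',200,130,150,120,5,'pics/s8c.png')
# arc rows
th=0;t=np.linspace(0,.56,13);u=-199*np.cos(t)+33*np.sin(t)+199;z=33*np.cos(t)+199*np.sin(t)-33
print(np.c_[np.diff(u),np.diff(z)].round(1).tolist(),u[-1],z[-1])
E
```

```text
[430.33979726 153.70176008  31.05556605]
[[1.8, 9.2], [2.2, 9.2], [2.6, 9.0], [3.0, 8.9], [3.4, 8.8], [3.8, 8.6], [4.2, 8.4], [4.6, 8.2], [5.0, 8.0], [5.4, 7.7], [5.7, 7.5], [6.1, 7.2]] 47.92537743971937 100.66547204969851
```

View pics/s8c.png

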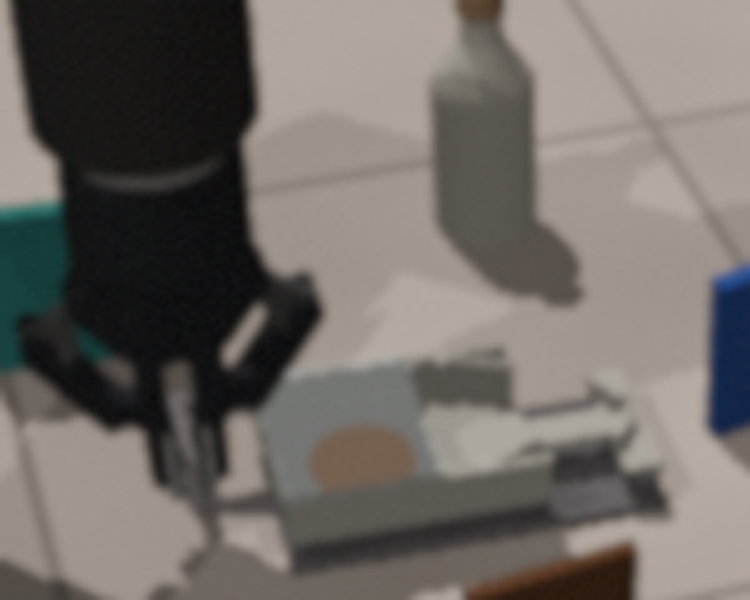

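The bar is pinched (opening about 8–10 mm). Raising along the arc: tool −x = +u, tool −z = up.

Call:
drive_tool(
  commands=[
    [[-1.8,0,-9.2,0,-1],[-2.2,0,-9.2,0,-1],[-2.6,0,-9,0,-1],[-3,0,-8.9,0,-1]],
  ],
)

```text
time: 9.8
tool_pos: [440.0, 153.2, 68.4]
ee_rot: [-3.14, -0.002, 3.099]
ft_force: [-6.6, -1.7, -1.5]
grip_width: 0.091
```

```bash
python3 - <<'E'
from h import *
snap('side','pics/s9.png')
crop('pics/s9.png',200,130,150,120,5,'pics/s9c.png')
E
```

```text
(no output)
```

View pics/s9c.png

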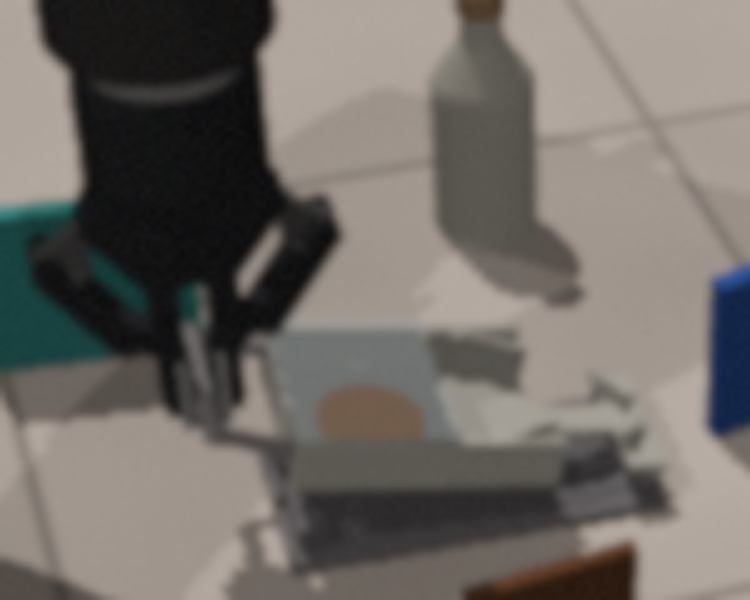

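The tray is tilting and the forces are small. Continuing.

Call:
drive_tool(
  commands=[
    [[-3.4,0,-8.8,0,-1],[-3.8,0,-8.6,0,-1],[-4.2,0,-8.4,0,-1],[-4.6,0,-8.2,0,-1]],
  ],
)

```text
time: 10.25
tool_pos: [456.1, 152.4, 102.9]
ee_rot: [-3.14, -0.002, 3.099]
ft_force: [-7.6, -1.9, 0.9]
grip_width: 0.09
```

Call:
drive_tool(
  commands=[
    [[-5,0,-8,0,-1],[-5.4,0,-7.7,0,-1],[-5.7,0,-7.5,0,-1],[-6.1,0,-7.2,0,-1],[0,0,0,0,-1]],
  ],
)

```text
time: 10.75
tool_pos: [479.4, 151.4, 135.3]
ee_rot: [-3.141, 0.001, 3.099]
ft_force: [-10.7, -2.1, 6.7]
grip_width: 0.088
```

Call:
drive_tool(
  commands=[
    [[0,0,0,0,-1],[0,0,0,0,-1],[0,0,0,0,-1],[0,0,0,0,-1],[0,0,0,0,-1]],
  ],
)

```text
time: 11.25
tool_pos: [478.7, 151.4, 134.5]
ee_rot: [-3.141, 0.0, 3.099]
ft_force: [-9.9, -2.5, 6.1]
grip_width: 0.09
```

```bash
python3 - <<'E'
from h import *
snap('side','pics/s10.png')
crop('pics/s10.png',200,100,150,140,5,'pics/s10c.png')
E
```

```text
(no output)
```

View pics/s10c.png

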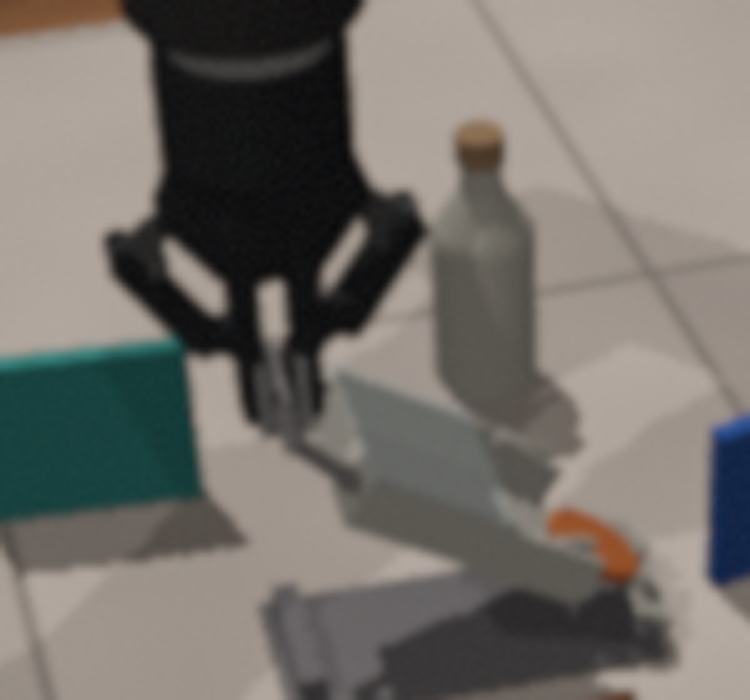

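The soap (orange, crop (590,545)) has slid out and rests in the spout. Lowering along the reverse arc at half speed.

Call:
drive_tool(
  commands=[
    [[3,0,3.6,0,-1],[3.1,0,3.6,0,-1],[2.9,0,3.7,0,-1],[2.8,0,3.8,0,-1],[2.7,0,3.8,0,-1]],
  ],
)

```text
time: 11.8
tool_pos: [464.2, 152.1, 115.8]
ee_rot: [-3.141, 0.0, 3.099]
ft_force: [-10.5, -3.0, 6.4]
grip_width: 0.088
```

Call:
drive_tool(
  commands=[
    [[2.7,0,3.9,0,-1],[2.5,0,4,0,-1],[2.5,0,4,0,-1],[2.3,0,4.1,0,-1],[2.3,0,4.1,0,-1]],
  ],
)

```text
time: 12.3
tool_pos: [451.7, 152.7, 95.1]
ee_rot: [-3.141, -0.0, 3.099]
ft_force: [-9.5, -2.8, 3.9]
grip_width: 0.088
```

Call:
drive_tool(
  commands=[
    [[2.1,0,4.2,0,-1],[2.1,0,4.2,0,-1],[1.9,0,4.3,0,-1],[1.9,0,4.3,0,-1],[1.7,0,4.4,0,-1]],
  ],
)

```text
time: 12.8
tool_pos: [441.8, 153.2, 73.1]
ee_rot: [-3.141, -0.001, 3.099]
ft_force: [-10.4, -2.2, 2.7]
grip_width: 0.087
```

Call:
drive_tool(
  commands=[
    [[1.7,0,4.4,0,-1],[1.5,0,4.4,0,-1],[1.5,0,4.5,0,-1],[1.3,0,4.5,0,-1],[1.3,0,4.5,0,-1]],
  ],
)

```text
time: 13.3
tool_pos: [434.5, 153.5, 50.4]
ee_rot: [-3.141, -0.001, 3.099]
ft_force: [-8.0, -2.7, 1.8]
grip_width: 0.091
```

Call:
drive_tool(
  commands=[
    [[1.1,0,4.6,0,-1],[1.1,0,4.6,0,-1],[0.9,0,3.6,0,-1],[0.9,0,2.5,0,-1],[0,0,0,0,-1]],
  ],
)

```text
time: 13.8
tool_pos: [431.0, 153.7, 34.9]
ee_rot: [-3.141, -0.0, 3.099]
ft_force: [-3.7, -4.2, -1.2]
grip_width: 0.093
```

```bash
python3 - <<'E'
from h import *
snap('side','pics/s11.png')
crop('pics/s11.png',200,130,150,120,5,'pics/s11c.png')
E
```

```text
(no output)
```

View pics/s11c.png

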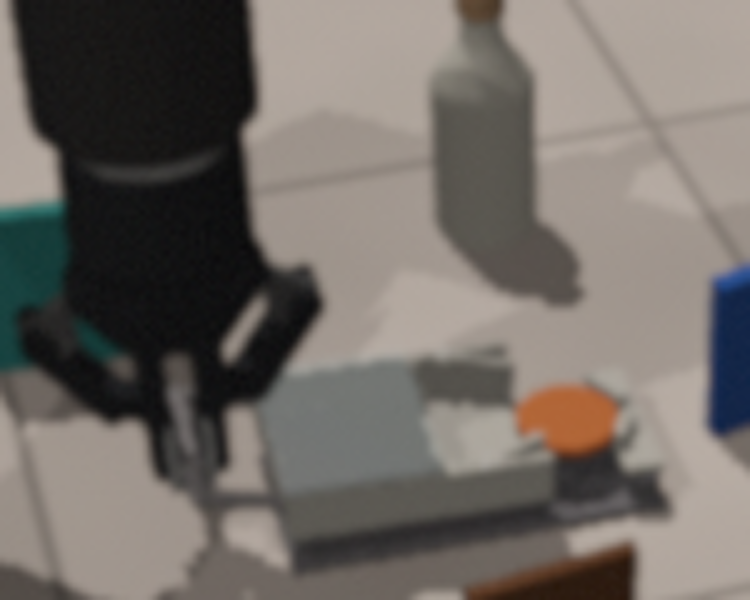

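The soap stays in the spout. About 3–4 mm remain to level (the grasp was at z 31).

Call:
drive_tool(
  commands=[
    [[0.3,0,1.3,0,-1],[0.2,0,1.3,0,-1],[0,0,1,0,-1],[0,0,0.5,0,-1],[0,0,0,0,-1]],
  ],
)

```text
time: 14.35
tool_pos: [430.4, 153.8, 31.0]
ee_rot: [-3.141, -0.001, 3.099]
ft_force: [-6.9, -3.3, 0.6]
grip_width: 0.091
```

Call:
drive_tool(
  commands=[
    [[0,0,0,0,-1],[0,0,0,0,-1]],
  ],
)

```text
time: 14.55
tool_pos: [430.4, 153.7, 31.0]
ee_rot: [-3.141, -0.001, 3.099]
ft_force: [-6.7, -2.5, 0.4]
grip_width: 0.082
```

Call:
drive_tool(
  commands=[
    [[0,0,0.5,0,-1],[0,0,0,0,-0.7],[0,0,0,0,-0.4],[0,0,0,0,-0.4],[0,0,0,0,-0.4]],
  ],
)

```text
time: 15.05
tool_pos: [431.1, 154.5, 30.4]
ee_rot: [3.141, 0.001, 3.099]
ft_force: [0.7, 0.8, 0.9]
grip_width: 0.297
```

Call:
drive_tool(
  commands=[
    [[0,0,-15,0,-0.4],[0,0,-30,0,-0.4],[0,0,-35,0,-0.4],[0,0,-40,0,-0.4],[0,0,-30,0,-0.4]],
  ],
)

```text
time: 15.55
tool_pos: [431.2, 154.3, 182.8]
ee_rot: [3.14, 0.003, 3.099]
ft_force: [0.9, 0.5, 0.5]
grip_width: 0.303
```

Call:
drive_tool(
  commands=[
    [[50,-30,0,0,1],[30,-50,0,0,1],[0,-40,0,0,1]],
  ],
)

```text
time: 15.85
tool_pos: [356.2, 48.3, 180.8]
ee_rot: [3.139, 0.003, 3.103]
ft_force: [2.4, -0.3, 0.3]
grip_width: 0.799
```

```bash
python3 - <<'E'
from h import *
print(env.sense()['tool_pos'],env.sense()['ee_rot'])
snap('side','pics/s12.png');snap('top','pics/t12.png')
crop('pics/s12.png',225,170,120,80,6.5,'pics/s12c.png')
crop('pics/t12.png',205,190,110,120,5,'pics/t12c.png')
E
```

```text
[356.16193786  48.33493244 180.82509221] [3.13929388e+00 2.73175047e-03 3.10286138e+00]
```

View pics/s12c.png

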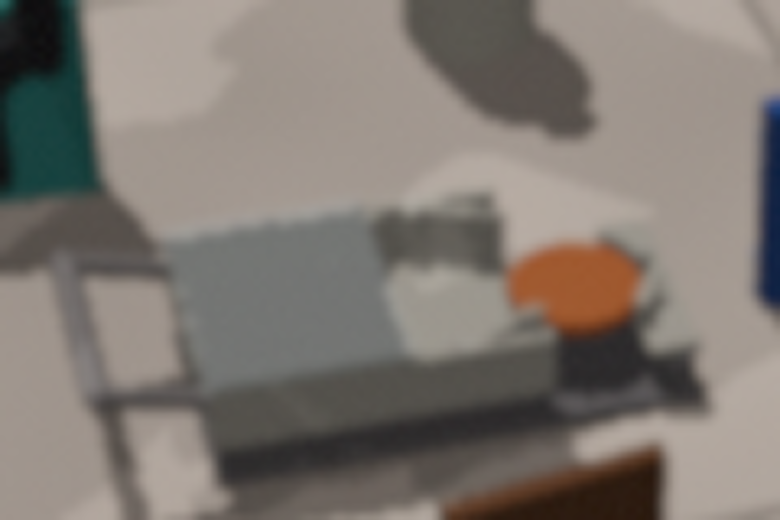

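View pics/t12c.png

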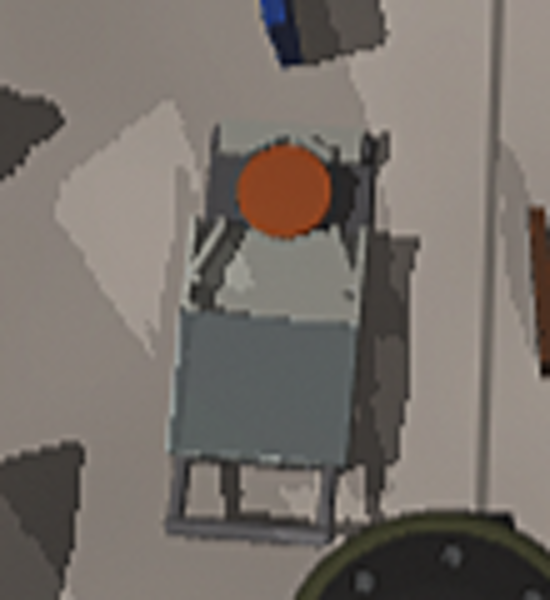

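The tray is level again, with bar and hood at the same pixels as at the start. The soap lies flat in the spout: top crop (284,191), side crop (575,287). Measuring it by colour, along with the dish.

```bash
python3 - <<'E'
from h import *
import importlib
def cen(f,box):
    im=cv2.imread(f); x,y,w,h=box; c=cv2.cvtColor(im,cv2.COLOR_BGR2HSV)[y:y+h,x:x+w]
    m=cv2.inRange(c,(5,140,90),(18,255,255)); yy,xx=np.nonzero(m); return (xx.mean()+x,yy.mean()+y),len(xx),(xx.min()+x,xx.max()+x,yy.min()+y,yy.max()+y)
a=cen('pics/t12.png',(245,210,35,35)); b=cen('pics/s12.png',(295,200,35,25)); print(a,b)
print('soap tri',tri(a[0],b[0]), 'top z30:',onz('top',a[0],30),'side z30',onz('side',b[0],30))
from fit import W
p=[544.8,150.3,-.042]; print('seat model',W(p,(56,0,30)))
crop('pics/t12.png',340,190,90,90,6,'pics/t12d.png')
crop('pics/s12.png',295,280,120,80,6.5,'pics/s12d.png')
E
```

```text
((np.float64(261.337037037037), np.float64(227.73333333333335)), 270, (np.int64(252), np.int64(270), np.int64(219), np.int64(237))) ((np.float64(313.7043010752688), np.float64(213.69892473118279)), 186, (np.int64(304), np.int64(322), np.int64(208), np.int64(220)))
soap tri (array([602.42102076, 150.3542058 ,  25.97485918]), np.float64(1.75981048580821)) top z30: [600.7587346  150.07402368  30.        ] side z30 [601.79010229 145.58209925  30.        ]
seat model [600.75061526 147.94869143  30.        ]
```

View pics/t12d.png

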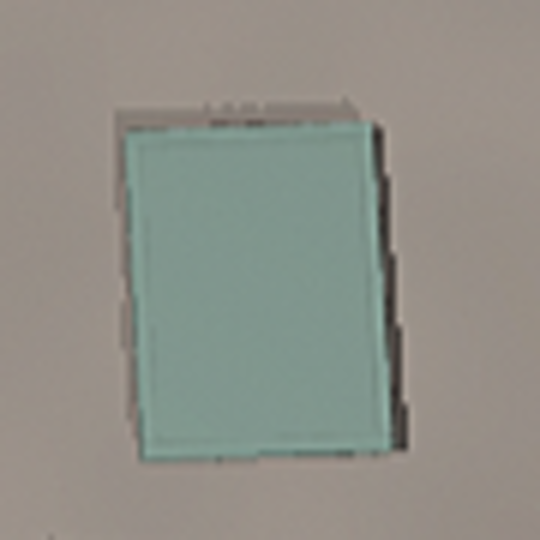

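View pics/s12d.png

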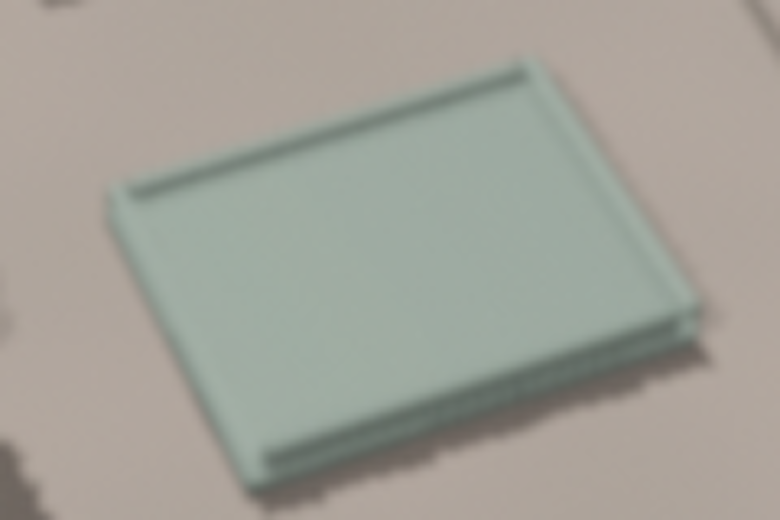

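```bash
python3 - <<'E'
from h import *
s=env.sense();print(s['joints'].round(2))
D=lambda x,y:(x/6+340,y/6+190); S=lambda x,y:(x/6.5+295,y/6.5+280)
top=[D(126,127),D(374,122),D(392,452),D(145,460)]; side=[S(530,62),S(700,310),S(252,490),S(110,190)]
P=np.array([onz('top',q,18) for q in top]); Q=np.array([onz('side',q,18) for q in side]);print(P.round(0).tolist(),P.mean(0).round(1));print(Q.round(0).tolist(),Q.mean(0).round(1))
for A in(P,Q):
    e=A[0]+A[1]-A[2]-A[3]; print(np.arctan2(e[1],e[0]),np.linalg.norm(e)/2)
E
python3 plan.py 385 80 30 3.103 0.14 6
```

```text
[ 0.71 -0.67 -0.56  0.   -1.68 -0.75]
[[653.0, -99.0, 18.0], [659.0, -204.0, 18.0], [518.0, -212.0, 18.0], [512.0, -109.0, 18.0]] [ 585.6 -155.9   18. ]
[[650.0, -104.0, 18.0], [658.0, -206.0, 18.0], [519.0, -223.0, 18.0], [515.0, -112.0, 18.0]] [ 585.6 -161.2   18. ]
0.0634719354463338 141.18524355977053
0.09614842887458278 137.90615388579445
15.95 [357.3  46.1 181.2] [3.14  0.004 3.096] F [-0.6  1.2  0. ] w 0.953
[[[-4.0, 6.0, 25.0, -0.1, 0.14], [-4.0, 6.0, 25.0, -0.1, 0.14], [-5.0, 6.0, 25.0, -0.0, 0.14], [-4.0, 6.0, 25.0, -0.1, 0.14], [-5.0, 6.0, 26.0, -0.0, 0.14]]]
[[[-4.2, 5.0, 25.2, -0.1, 0.14]]]
```

The dish is centred at about (585.6, −158), yaw ≈ 0.08. Next I'll measure the fingertip height at the soap-width opening by touching the bare ledge lightly.

Call:
drive_tool(
  commands=[
    [[-5,7,30,0,0.14],[-5,7,35,0,0.14],[-6,7,35,0,0.14],[-6,7,35,0,0.14],[-6,6,28,0,0.14]],
  ],
)

```text
time: 16.45
tool_pos: [386.7, 81.7, 14.8]
ee_rot: [-3.141, -0.001, 3.099]
ft_force: [0.1, 0.7, 0.4]
grip_width: 0.576
```

Call:
drive_tool(
  commands=[
    [[0,0,6,0,0.14],[0,0,3,0,0.14],[0,0,2,0,0.14],[0,0,0,0,0.14]],
  ],
)

```text
time: 16.85
tool_pos: [387.5, 81.8, 7.2]
ee_rot: [3.14, 0.002, 3.099]
ft_force: [0.4, -0.4, 0.1]
grip_width: 0.569
```

Call:
drive_tool(
  commands=[
    [[0,0,1,0,0.14],[0,0,1,0,0.14],[0,0,1,0,0.14],[0,0,0,0,0.14]],
  ],
)

```text
time: 17.25
tool_pos: [386.8, 81.3, 2.8]
ee_rot: [-3.142, 0.0, 3.099]
ft_force: [-0.5, 0.3, -0.1]
grip_width: 0.567
```

Call:
drive_tool(
  commands=[
    [[0,0,1,0,0.14],[0,0,0,0,0.14]],
  ],
)

```text
time: 17.45
tool_pos: [386.8, 81.3, 1.7]
ee_rot: [-3.141, -0.0, 3.099]
ft_force: [-1.2, 0.2, -0.4]
grip_width: 0.572
```

Call:
drive_tool(
  commands=[
    [[0,0,1,0,0.14],[0,0,0,0,0.14]],
  ],
)

```text
time: 17.65
tool_pos: [386.8, 81.3, 0.6]
ee_rot: [-3.141, -0.0, 3.099]
ft_force: [0.3, -0.4, 0.0]
grip_width: 0.571
```

Call:
drive_tool(
  commands=[
    [[0,0,1,0,0.14],[0,0,0,0,0.14]],
  ],
)

```text
time: 17.85
tool_pos: [386.8, 81.3, -0.3]
ee_rot: [-3.141, -0.0, 3.099]
ft_force: [-0.9, 0.4, -0.6]
grip_width: 0.57
```

Call:
drive_tool(
  commands=[
    [[0,0,1,0,0.14],[0,0,0,0,0.14]],
  ],
)

```text
time: 18.05
tool_pos: [386.8, 81.3, -1.3]
ee_rot: [-3.141, -0.0, 3.099]
ft_force: [0.6, -0.0, -0.3]
grip_width: 0.569
```

Call:
drive_tool(
  commands=[
    [[0,0,1,0,0.14],[0,0,0,0,0.14]],
  ],
)

```text
time: 18.25
tool_pos: [386.8, 81.3, -2.3]
ee_rot: [-3.141, -0.0, 3.099]
ft_force: [0.2, -0.6, -0.4]
grip_width: 0.566
```

Call:
drive_tool(
  commands=[
    [[0,0,1,0,0.14],[0,0,0,0,0.14]],
  ],
)

```text
time: 18.45
tool_pos: [387.0, 81.4, -2.7]
ee_rot: [-3.141, 0.0, 3.099]
ft_force: [-2.2, -0.3, 4.0]
grip_width: 0.571
```

Contact at TCP z ≈ −2.7, so the tips sit 2.7 mm above the TCP at a 48 mm opening. Now to the soap, turning −90° so the jaws close along v.

Call:
drive_tool(
  commands=[
    [[0,0,-15,0,0.14],[0,0,-35,0,0.3],[0,0,-45,0,0.45],[0,0,-45,0,0.45]],
  ],
)

```text
time: 18.85
tool_pos: [386.5, 81.1, 138.1]
ee_rot: [-3.141, -0.0, 3.099]
ft_force: [1.4, -0.1, 0.3]
grip_width: 0.726
```

```bash
python3 plan.py 601 148.8 120 -1.613 0.45 13
```

```text
18.85 [386.5  81.1 138.1] [-3.141 -0.     3.099] F [ 1.4 -0.1  0.3] w 0.726
[[[-16.0, 6.0, 1.0, -6.9, 0.45], [-17.0, 4.0, 1.0, -6.9, 0.45], [-17.0, 2.0, 1.0, -6.9, 0.45], [-17.0, -0.0, 2.0, -6.9, 0.45], [-17.0, -2.0, 1.0, -6.9, 0.45]]]
[[[-17.0, -4.0, 2.0, -6.9, 0.45], [-16.0, -7.0, 1.0, -6.9, 0.45], [-15.0, -8.0, 2.0, -7.0, 0.45], [-14.0, -10.0, 1.0, -6.9, 0.45], [-13.0, -12.0, 2.0, -7.0, 0.45]]]
[[[-11.0, -13.0, 1.0, -6.9, 0.45], [-10.0, -15.0, 2.0, -7.0, 0.45], [-7.6, -15.6, 1.1, -6.9, 0.45]]]
```

Call:
drive_tool(
  commands=[
    [[-16,6,1,-6.9,0.45],[-17,4,1,-6.9,0.45],[-17,2,1,-6.9,0.45],[-17,0,2,-6.9,0.45],[-17,-2,1,-6.9,0.45]],
  ],
)

```text
time: 19.35
tool_pos: [469.0, 108.2, 130.3]
ee_rot: [3.142, -0.0, -2.577]
ft_force: [0.1, 0.1, -0.1]
grip_width: 0.726
```

Call:
drive_tool(
  commands=[
    [[-17,-4,2,-6.9,0.45],[-16,-7,1,-6.9,0.45],[-15,-8,2,-7,0.45],[-14,-10,1,-6.9,0.45],[-13,-12,2,-7,0.45]],
  ],
)

```text
time: 19.85
tool_pos: [552.0, 134.0, 122.4]
ee_rot: [3.142, -0.0, -1.972]
ft_force: [0.6, 0.2, 1.2]
grip_width: 0.727
```

Call:
drive_tool(
  commands=[
    [[-11,-13,1,-6.9,0.45],[-10,-15,2,-7,0.45],[-8,-16,1,-6.9,0.45],[0,0,0,0,0.45]],
  ],
)

```text
time: 20.25
tool_pos: [602.7, 149.6, 117.2]
ee_rot: [3.14, -0.001, -1.612]
ft_force: [-0.6, -0.8, 0.3]
grip_width: 0.726
```

```bash
python3 plan.py 601 148.8 30 -1.613 0.45 4; python3 - <<'E'
from h import *
snap('side','pics/s13.png')
crop('pics/s13.png',250,100,120,140,5,'pics/s13c.png')
E
```

```text
20.25 [602.7 149.6 117.2] [ 3.140e+00 -1.000e-03 -1.612e+00] F [-0.6 -0.8  0.3] w 0.726
[[[0.0, 0.0, 22.0, 0.0, 0.45], [0.0, 1.0, 22.0, 0.0, 0.45], [0.0, 0.0, 22.0, 0.0, 0.45], [0.9, 0.7, 21.2, 0.1, 0.45]]]
```

View pics/s13c.png

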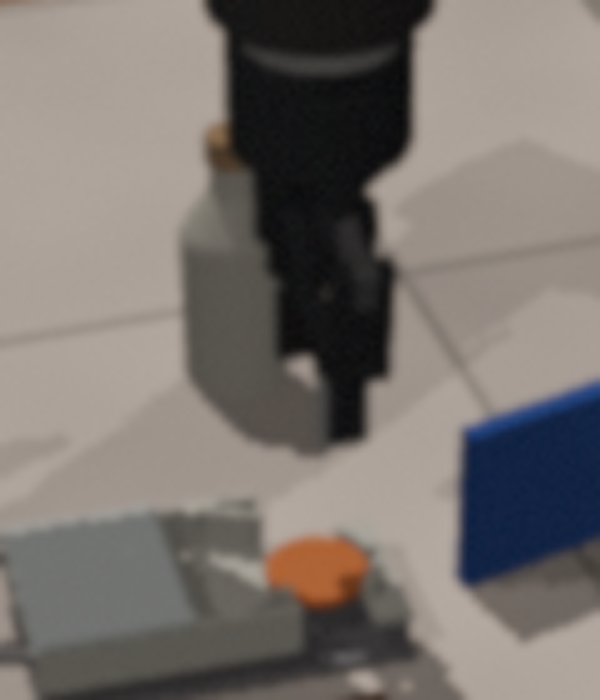

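```bash
python3 - <<'E'
from h import *
S=lambda x,y:(x/5+250,y/5+100)
b=onz('side',S(467,582),0);print(b)
for h in(60,70,80,90,100,110): print(h,proj('side',b+[0,0,h]),'obs top',S(467,432))
print(tri((263.5,202),S(467,432)))
print(proj('side',[[600,138,118],[600,138,122]]))
E
```

```text
[676.20238386 150.35752495   0.        ]
60 [[344.36788578 195.70684783]] obs top (343.4, 186.4)
70 [[344.53571896 192.11861694]] obs top (343.4, 186.4)
80 [[344.70550121 188.48871567]] obs top (343.4, 186.4)
90 [[344.87726666 184.81641389]] obs top (343.4, 186.4)
100 [[345.05105028 181.10096432]] obs top (343.4, 186.4)
110 [[345.22688783 177.34160203]] obs top (343.4, 186.4)
(array([659.59470601, 139.402674  ,  94.52904279]), np.float64(16.99937952828883))
[[313.91340079 183.65010263]
 [313.91002709 182.10388024]]
```

The big blue plate stands at x ≥ 670 and is about 85 mm high. The gripper body reaches x ≈ 644 and stays above z 94, so it clears. Descending around the soap.

Call:
drive_tool(
  commands=[
    [[0,0,22,0,0.45],[0,1,22,0,0.45],[0,0,22,0,0.45],[1,1,18,0,0.45],[0,0,0,0,0.45]],
  ],
)

```text
time: 20.8
tool_pos: [597.5, 147.6, 31.7]
ee_rot: [3.137, -0.002, -1.616]
ft_force: [-1.5, -0.2, -0.3]
grip_width: 0.727
```

```bash
python3 plan.py 601 148.8 21.5 -1.613 0.45 2; python3 - <<'E'
from h import *
snap('side','pics/s14.png')
crop('pics/s14.png',250,120,120,120,5,'pics/s14c.png')
E
```

```text
20.8 [597.5 147.6  31.7] [ 3.137e+00 -2.000e-03 -1.616e+00] F [-1.5 -0.2 -0.3] w 0.727
[[[-1.0, -2.0, 5.0, -0.1, 0.45], [-0.4, -1.4, 5.2, -0.0, 0.45]]]
```

View pics/s14c.png

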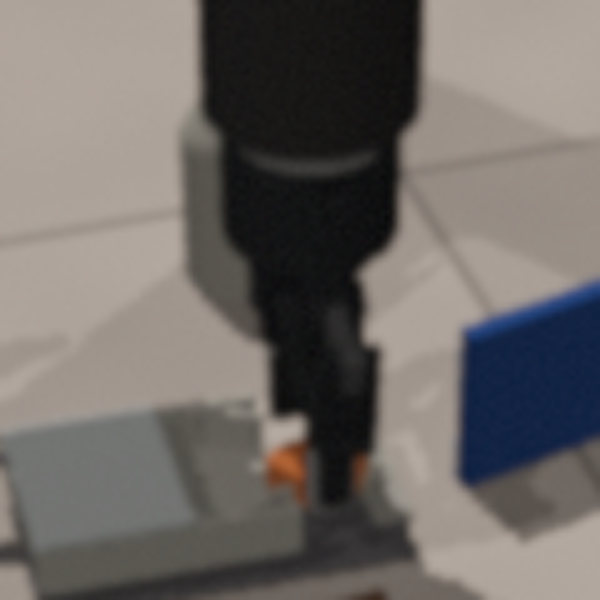

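Call:
drive_tool(
  commands=[
    [[0,0,5,0,0.45],[0,0,0,0,0.45]],
  ],
)

```text
time: 21.05
tool_pos: [600.1, 148.7, 30.5]
ee_rot: [-3.141, 0.001, -1.614]
ft_force: [-0.2, -0.7, 0.1]
grip_width: 0.725
```

```bash
python3 plan.py 601 148.8 21.5 -1.613 0.45 1
```

```text
21.05 [600.1 148.7  30.5] [-3.141e+00  1.000e-03 -1.614e+00] F [-0.2 -0.7  0.1] w 0.725
[[[-0.1, -0.9, 9.0, -0.1, 0.45]]]
```

Call:
drive_tool(
  commands=[
    [[0,-1,5,0,0.45],[0,0,4,0,0.45],[0,0,0,0,0.45]],
  ],
)

```text
time: 21.35
tool_pos: [600.4, 148.3, 20.0]
ee_rot: [3.141, -0.0, -1.614]
ft_force: [-0.4, -0.3, 0.1]
grip_width: 0.726
```

Call:
drive_tool(
  commands=[
    [[0,0,0,0,0.3],[0,0,0,0,0.1],[0,0,0,0,-0.2],[0,0,0,0,-1],[0,0,0,0,-1]],
  ],
)

```text
time: 21.85
tool_pos: [601.2, 148.6, 21.6]
ee_rot: [-3.141, 0.0, -1.613]
ft_force: [-1.1, 1.0, 5.0]
grip_width: 0.52
```

```bash
python3 - <<'E'
from h import *
snap('side','pics/s15.png')
crop('pics/s15.png',250,120,120,120,5,'pics/s15c.png')
E
```

```text
(no output)
```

View pics/s15c.png

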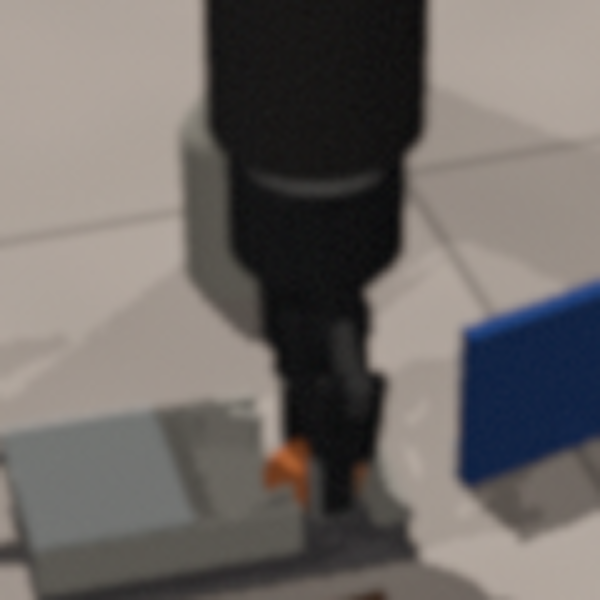

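Closed on something 0.52 (about 44–48 mm) wide. Lifting a little to check.

Call:
drive_tool(
  commands=[
    [[0,0,-5,0,-1],[0,0,-15,0,-1],[0,0,-25,0,-1],[0,0,-30,0,-1],[0,0,0,0,-1]],
  ],
)

```text
time: 22.4
tool_pos: [603.4, 149.0, 102.2]
ee_rot: [-3.133, 0.003, -1.613]
ft_force: [-0.6, 0.3, 1.1]
grip_width: 0.521
```

```bash
python3 - <<'E'
from h import *
snap('side','pics/s16.png')
crop('pics/s16.png',250,90,120,140,5,'pics/s16c.png')
E
```

```text
(no output)
```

View pics/s16c.png

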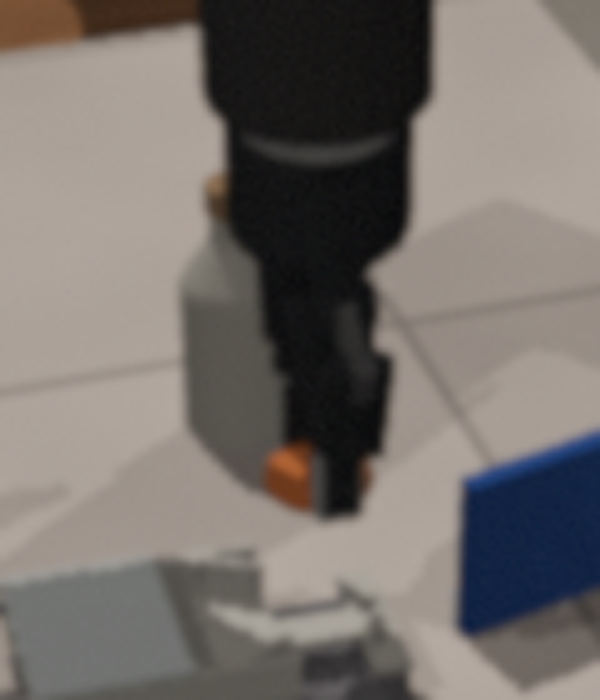

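The soap is held between the pads and the tray stays level. Carrying it to the dish, turning so the jaws lie along the dish's long side.

```bash
python3 plan.py 585.6 -158 115 -3.06 -1 15
```

```text
22.45 [602.3 149.   99.7] [-3.136e+00  2.000e-03 -1.613e+00] F [-1.1  0.  -1.8] w 0.519
[[[20.0, 0.0, -1.0, 5.5, -1.0], [20.0, -2.0, -1.0, 5.5, -1.0], [20.0, -4.0, -1.0, 5.5, -1.0], [20.0, -6.0, -1.0, 5.5, -1.0], [19.0, -7.0, -1.0, 5.5, -1.0]]]
[[[18.0, -9.0, -1.0, 5.5, -1.0], [17.0, -11.0, -1.0, 5.5, -1.0], [16.0, -13.0, -1.0, 5.5, -1.0], [15.0, -14.0, -1.0, 5.6, -1.0], [14.0, -15.0, -1.0, 5.5, -1.0]]]
[[[12.0, -17.0, -1.0, 5.6, -1.0], [11.0, -18.0, -1.0, 5.5, -1.0], [9.0, -19.0, -1.0, 5.6, -1.0], [7.0, -19.0, -1.0, 5.5, -1.0], [4.2, -20.2, -1.3, 5.6, -1.0]]]
```

Call:
drive_tool(
  commands=[
    [[10,0,-5,0,-1],[20,0,-5,5.5,-1],[20,-2,-3,5.5,-1],[20,-4,-1,5.5,-1],[20,-6,-1,5.5,-1]],
  ],
)

```text
time: 22.95
tool_pos: [596.5, 55.6, 110.3]
ee_rot: [3.14, -0.001, -2.002]
ft_force: [-0.1, 0.0, 0.7]
grip_width: 0.524
```

Call:
drive_tool(
  commands=[
    [[19,-7,0,5.5,-1],[18,-9,0,5.5,-1],[17,-11,0,5.5,-1],[16,-13,0,5.5,-1],[15,-14,0,5.6,-1]],
  ],
)

```text
time: 23.45
tool_pos: [590.9, -46.0, 110.1]
ee_rot: [3.141, -0.002, -2.484]
ft_force: [-0.3, -0.4, -0.8]
grip_width: 0.524
```

```bash
python3 plan.py 585.6 -158 115 -3.06 -1 7
```

```text
23.45 [590.9 -46.  110.1] [ 3.141e+00 -2.000e-03 -2.484e+00] F [-0.3 -0.4 -0.8] w 0.524
[[[10.0, -12.0, -1.0, 4.7, -1.0], [9.0, -13.0, -1.0, 4.7, -1.0], [8.0, -14.0, -1.0, 4.7, -1.0], [7.0, -14.0, -0.0, 4.7, -1.0], [6.0, -15.0, -1.0, 4.7, -1.0]]]
[[[5.0, -16.0, -0.0, 4.8, -1.0], [3.9, -15.6, -0.9, 4.7, -1.0]]]
```

Call:
drive_tool(
  commands=[
    [[10,-12,0,4.7,-1],[9,-13,0,4.7,-1],[8,-14,0,4.7,-1],[7,-14,5,4.7,-1],[6,-15,10,4.7,-1]],
  ],
)

```text
time: 23.95
tool_pos: [588.6, -125.1, 95.9]
ee_rot: [-3.141, -0.0, -2.893]
ft_force: [0.7, 0.1, -0.3]
grip_width: 0.528
```

Call:
drive_tool(
  commands=[
    [[5,-16,15,4.8,-1],[4,-16,15,4.7,-1],[0,0,0,0,-1]],
  ],
)

```text
time: 24.25
tool_pos: [584.2, -158.7, 62.4]
ee_rot: [3.141, -0.006, -3.059]
ft_force: [-0.6, -0.4, -1.2]
grip_width: 0.522
```

```bash
python3 plan.py 585.6 -158 20 -3.06 -1 3; python3 - <<'E'
from h import *
snap('side','pics/s17.png')
crop('pics/s17.png',270,200,160,160,4,'pics/s17c.png')
E
```

```text
24.25 [ 584.2 -158.7   62.4] [ 3.141 -0.006 -3.059] F [-0.6 -0.4 -1.2] w 0.522
[[[-0.0, 0.0, 14.0, 0.0, -1.0], [-1.0, 0.0, 14.0, 0.0, -1.0], [-0.4, 0.6, 14.4, 0.0, -1.0]]]
```

View pics/s17c.png

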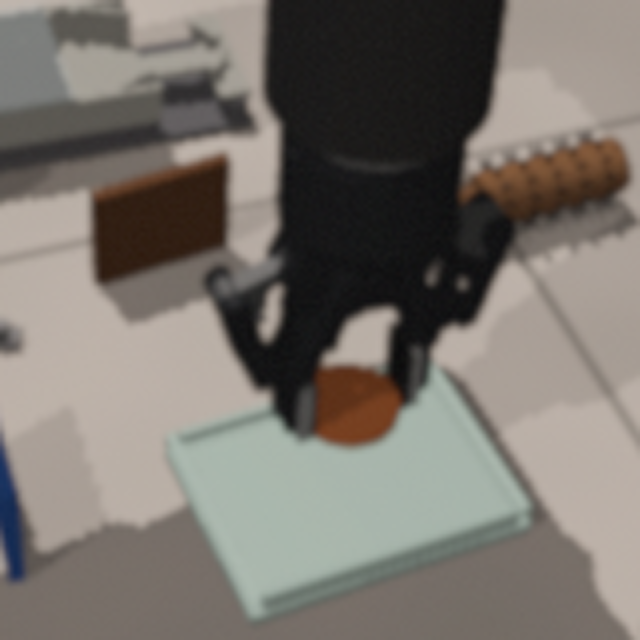

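The soap hangs between the pads, facing up over the dish. Lowering: the underside meets the dish floor (z 6) at TCP ≈ 3.6.

Call:
drive_tool(
  commands=[
    [[0,0,14,0,-1],[-1,0,14,0,-1],[-1,0,14,0,-1],[0,0,7,0,-1],[0,0,0,0,-1]],
  ],
)

```text
time: 24.8
tool_pos: [587.9, -156.4, 14.9]
ee_rot: [3.141, -0.003, -3.055]
ft_force: [-0.8, -0.1, 0.1]
grip_width: 0.523
```

Call:
drive_tool(
  commands=[
    [[0,0,3,0,-1],[0,0,2,0,-1],[0,0,0,0,-1]],
  ],
)

```text
time: 25.1
tool_pos: [589.0, -156.7, 12.0]
ee_rot: [-3.142, 0.0, -3.055]
ft_force: [-0.2, 0.3, 0.4]
grip_width: 0.525
```

```bash
python3 - <<'E'
from h import *
print(env.sense()['tool_pos'])
snap('side','pics/s18.png')
crop('pics/s18.png',290,220,130,140,5,'pics/s18c.png')
E
```

```text
[ 588.97620306 -156.74657004   12.01256267]
```

View pics/s18c.png

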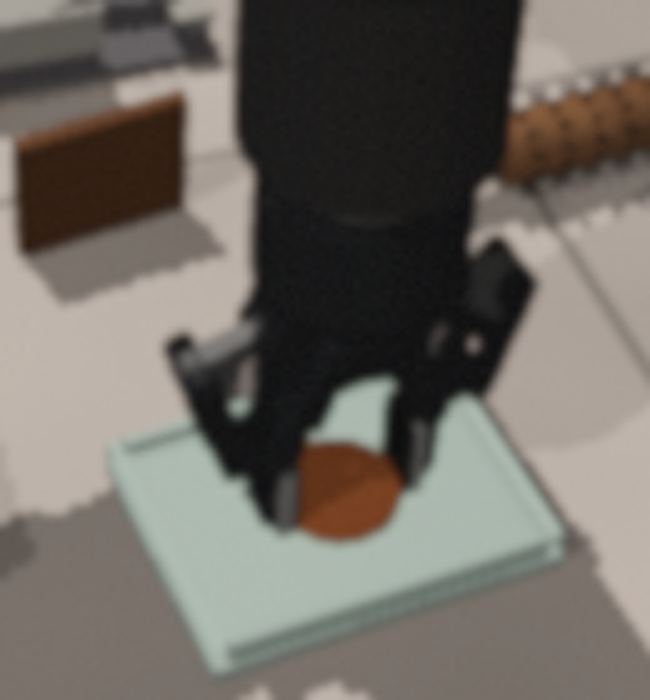

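The soap's ellipse ratio (about 0.78) matches a flat disc in this view. Lowering on in small steps until contact.

Call:
drive_tool(
  commands=[
    [[0,0,3,0,-1],[0,0,2,0,-1],[0,0,1,0,-1],[0,0,0,0,-1]],
  ],
)

```text
time: 25.55
tool_pos: [588.7, -156.8, 5.5]
ee_rot: [-3.142, -0.0, -3.055]
ft_force: [0.4, -0.5, -0.2]
grip_width: 0.523
```

Call:
drive_tool(
  commands=[
    [[0,0,1,0,-1],[0,0,0,0,-1]],
  ],
)

```text
time: 25.75
tool_pos: [588.8, -156.8, 4.7]
ee_rot: [-3.142, -0.0, -3.055]
ft_force: [-0.0, -0.0, -0.1]
grip_width: 0.523
```

Call:
drive_tool(
  commands=[
    [[0,0,0.6,0,-1],[0,0,0,0,-1]],
  ],
)

```text
time: 25.95
tool_pos: [588.9, -156.8, 4.2]
ee_rot: [-3.141, 0.0, -3.055]
ft_force: [0.1, -0.3, 0.3]
grip_width: 0.523
```

Call:
drive_tool(
  commands=[
    [[0,0,0.6,0,-1],[0,0,0,0,-1]],
  ],
)

```text
time: 26.15
tool_pos: [588.9, -156.8, 4.2]
ee_rot: [-3.141, 0.0, -3.055]
ft_force: [-2.1, 1.1, 3.8]
grip_width: 0.522
```

Contact (about 4 N) at z 4.2. Releasing slowly.

Call:
drive_tool(
  commands=[
    [[0,0,0,0,0.1],[0,0,0,0,0.2],[0,0,0,0,0.3],[0,0,0,0,0.4],[0,0,0,0,0.4]],
  ],
)

```text
time: 26.65
tool_pos: [588.8, -156.8, 3.5]
ee_rot: [-3.142, -0.0, -3.055]
ft_force: [0.1, -0.6, -0.4]
grip_width: 0.703
```

Call:
drive_tool(
  commands=[
    [[0,0,-5,0,0.4],[0,0,-15,0,0.4],[0,0,-30,0,0.4],[0,0,-40,0,0.4],[0,0,-45,0,0.4]],
  ],
)

```text
time: 27.15
tool_pos: [588.3, -156.8, 140.6]
ee_rot: [-3.141, -0.001, -3.055]
ft_force: [0.9, -0.3, 0.9]
grip_width: 0.699
```

Call:
drive_tool(
  commands=[
    [[20,0,-40,0,0.4],[50,0,0,0,0.4],[50,0,0,0,0.4],[50,0,0,0,0.4],[30,0,0,0,0.4]],
  ],
)

```text
time: 27.65
tool_pos: [387.3, -174.5, 180.5]
ee_rot: [-3.141, 0.003, -3.055]
ft_force: [1.1, 0.4, 0.9]
grip_width: 0.701
```

```bash
python3 - <<'E'
from h import *
print(env.sense()['tool_pos'],env.sense()['time'])
snap('side','pics/s19.png');snap('top','pics/t19.png')
crop('pics/s19.png',225,160,220,190,3.4,'pics/s19c.png')
crop('pics/t19.png',170,140,260,190,3,'pics/t19c.png')
E
```

```text
[ 387.29941459 -174.45179557  180.4770483 ] 27.65
```

View pics/s19c.png

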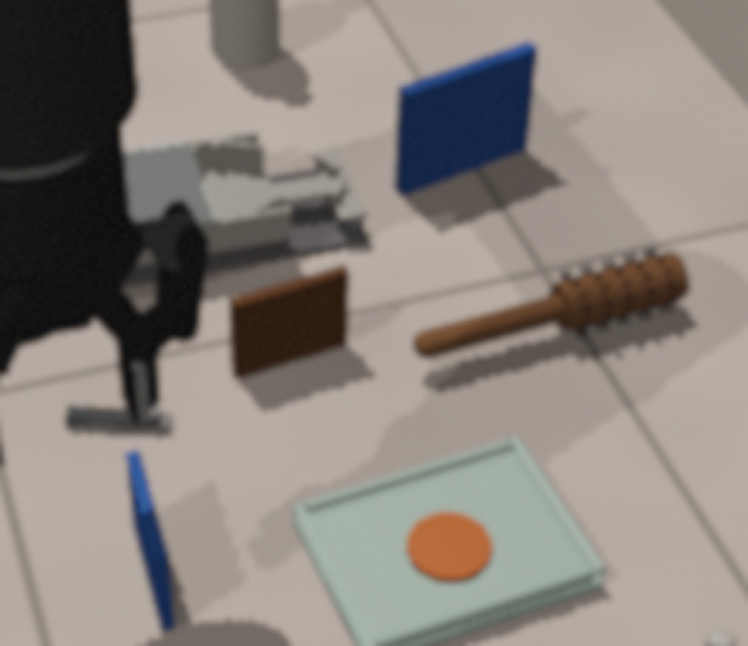

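View pics/t19c.png

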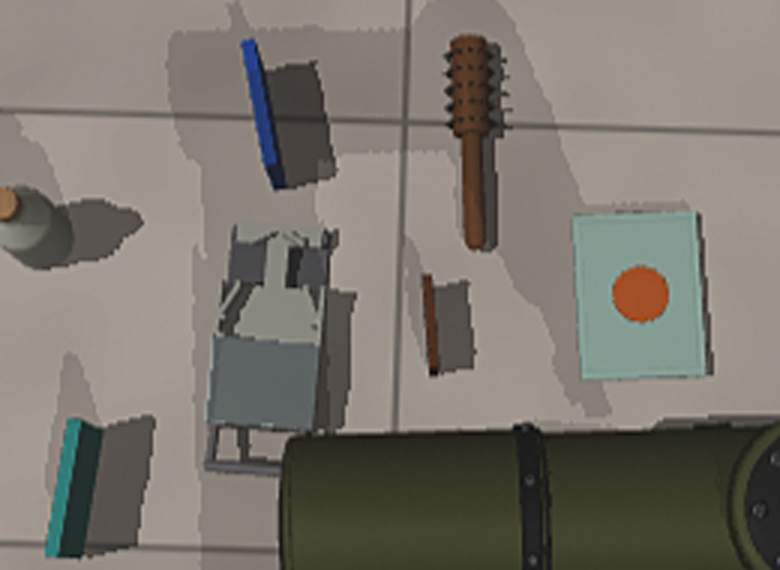

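The soap lies flat in the dish (side crop (450,547), top crop (640,293)), the divider stands on the ledge, the tray is level and the bystanders are where they were. Handing in.

```bash
python3 -c "
from rig import env
print(env.job_done(), env.sense()['time'])"
```

```text
the job is handed in; nothing more can be done
the job is handed in; nothing more can be done
```

The job is done and handed in at about 27.7 s of robot time, in the order asked.

- **Divider:** I pulled the small blue plate straight up out of its slot and stood it upright on the ledge at about (430, −120), clear of the tray and the dish.
- **Tray:** I raised it by the bar to about 0.56 rad and the soap slid into the spout by itself. I lowered the tray slowly, and the bar and hood were back at their starting pixels.
- **Soap:** I took it from the spout with the jaws along v and set it down in the dish at light contact (about 4 N).

My last pictures showed the soap flat near the middle of the dish and the divider standing. The tray was level and the gripper was clear of everything. The dish, hairbrush and bottle looked unmoved in the last two pictures. I compared only the dish's pixels with the first picture, the clipper was partly hidden behind a finger, and I did not check the cup at the end.

Three readings did not quite agree:
- **Jaw opening:** it read about 44 mm on the 48 mm soap.
- **Soap position:** the two cameras differed by about 4 mm at the spout.
- **Gripped bar:** while the bar was gripped, the wrist felt up to about 13 N, mostly sideways.

None of them affected the outcome.

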